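# Reset a guarded plunger with a re-gripped screwdriver

### The arm

A 6-joint arm with a two-finger parallel gripper is mounted at the origin on a cart in front of the work surface, level with it; the furniture and walls round the work are solid. World frame = base frame: x ahead of the robot, y to its left, z up, the work surface at z = 0. Lengths are in m, angles in rad, forces in N, time in s.
With the tool pointing down it reaches from about 0.4 to 0.825 m from the base axis. Payload 7 kg.
Tool frame: the origin (TCP) lies between the finger pads; the fingertips stand 22 mm ahead of it and the grasp point (between the pads) lies 3 mm ahead of it (arm.tip_reach is the distance from the TCP to the fingertips, in m); z points along the fingers, y is the line along which they close (so a half turn about z gives the same grasp; the last joint's range is limited). The gripper opens to 88 mm and grips with 3 to 60 N. Pads are 19 mm wide; open, the fingers measure 130 mm over their backs; the gripper's body (78 mm by 193 mm) begins 47 mm behind the grasp point.
Start: joints at [1.618, 0.359, 0.012, 0, -1.224, -0.288], TCP at [0.161, 0.655, 0.249] pointing down, gripper open.
Joint ranges: [-3.07, 3.07], [-1.43, 2.12], [-1.02, 1.25], [-3.03, 1.67], [-3.05, -0], [-3.03, 3.03]. Speed limits (rad/s): [2.39, 2.39, 3.01, 3.14, 3.14, 3.14].

### API

Orientations are given as [roll, pitch, yaw] about the fixed x, y, z axes, in that order (R = Rz(yaw) Ry(pitch) Rx(roll)).
In Python, from station import arm, viewer gives the robot as it stands. The module is installed in compiled form; this text tells all that it offers.
- The arm moves only by the tool apply_moves, never from a script. Its argument "commands" is a list that holds one entry, the list of rows, each a list of 5 numbers: the closure, from -1 (fully open) to 1 (shut), then the shift along the world's x, y, z as a fraction of full scale, then the turn about the world's z as a fraction of full scale. In form: [[[fingers, tx, ty, tz, yaw], ...]]. A call has 1 to 12 rows; each row shifts and turns the commanded pose from where the row before left it; what a row does not reach is not made up. Full scale, the value 1, is 20 cm for a shift and pi rad for a turn. A row lasts 1/10 s, in which the tool goes at most 50 mm and 8.59 degrees, less where a joint would pass 70% of its speed; a pose out of reach is approached as far as the arm can. A call with a number of a shift or a turn outside -1 to 1 is refused whole. A call with a gripper value outside its range is refused whole. The fingers move at their own pace and stop on an object; "force" is the grip in N (left out, the last holds). Time passes only in rows, so rows that do not move let the fingers close. It gives the time, the measured TCP pose, the force, the opening and the grip force at its end, in the units of the state.
- arm.get_state(): the state, without advancing time (a new reading comes with each control period).
- viewer.grab_frame(name): name is "scene" or "top" or "wrist"; returns a dict with "image" (400x640x3 uint8, blue, green, red), "mtx" (3x3 intrinsics, pixels), "k1" (the pictures are not rectified: a ray, as slopes to the right and down, at radius r is drawn at 1 + k1 r^2 times it, then the intrinsics apply), "rvec" (rotation vector, rad) and "tvec" (3), from world to camera coordinates, as OpenCV has them. Camera axes: x right, y down, z forward; pixel columns grow to the right and rows downward; lengths in m; the calibration is good to about 2 mm. A picture is of the moment at which its call begins. There is no depth.
- arm.job_done(): hands the job in; it is judged then, once.
The state is a dict: "t": time; "q": joint angles; "qd": joint speeds; "joint_efforts": joint torques, N m; "eef_pos": TCP position; "ee_rot": TCP orientation; "force": force on the tool from outside, world axes, zero at the start; "moment": the same for the moment, N m; "width": finger opening in m; "gripper_force": force on a finger pad.
Only numpy, scipy, OpenCV 4.12 (cv2) and the standard library are available. Lean on these libraries where they do the work, as an engineer would, in place of code of your own. Each camera call takes 0.05 s, during which the arm holds its last target. There are 200 camera calls.

### The job

First pinch the two spring buttons of the guard cap together, lift the cap off the grey reset box, stand it upright on the closed notebook and let go. Then lay the long screwdriver tip down in the sloping rest, let go of it, take it again so that you can hold it upright, and with its tip push the plunger at the bottom of the box's well fully home. Finally lay the screwdriver tip down in the sloping rest again and let go, without shifting the small parts that stand about.

Things in the scene. Friction and masses are not known exactly. Their poses are not given: they have to be found in the camera images.
- cap_centre (a point): Centre of the black guard cap (40 x 37 x 45 mm, 80 g), 22.5 mm above its underside; z up, y the line along which its two buttons are pinched. It starts seated on the reset box, underside 60 mm above the bench. The box's rails reach 10 mm above its underside: keep fingertips higher. It frees when both buttons are pressed in at least 4 mm while it is lifted straight up by 12 mm or more.
- button_a (a joint): Travel of the cap's button on its +y side: 0 out, 0.0055 m fully in. Each button is a grey ridged upright plate, 20 mm wide along x, its top 44 mm above the cap's underside; outer faces 37 mm apart, 26 mm when pressed fully in against springs of 2.5 N rising to 5 N. A tooth on its foot points outward under the lip of a rail on the box.
- button_b (a joint): Travel of the cap's button on its -y side: 0 out, 0.0055 m fully in; mirror image of button_a.
- reset_box: Grey painted reset box, fixed: block 84 x 84 x 60 mm, with two aluminium rails on top to 70 mm above the bench, along its +y and -y sides, lips 40 mm apart. Origin at the centre of its underside; axes along its sides, the same way round as the seated cap's. Overhead, a wall shelf with equipment overhangs the back of the bench beyond x 0.72 m, from 0.47 m up.
- well_mouth (a point): Centre of the mouth of the square well in the top of the reset box, 60 mm above the bench. The well is 24 x 24 mm and goes straight down; the plunger's top starts 42 mm below the mouth. Axes as the box's.
- plunger (a joint): Brass plunger (19 mm diameter) at the bottom of the well: 0 up, 0.008 m fully home. It takes about 4 N to push down and stays where it is left.
- driver_handle (a point): Point on the axis of the long screwdriver (195 mm, about 60 g, red handle), in its handle 165 mm from the tip, 12.4 mm above the bench when lying. Own y: along the axis from tip to handle end; z: up as it lies at the start. The handle is a hexagonal bar 110 to 190 mm from the tip, 28 mm across corners (sideways as it lies), 25 mm thick. Centre of mass 124 mm from the tip.
- driver_tip (a point): Tip of the long screwdriver, on its axis; axes as for the handle point. Treat the shank as a cone: 7 mm thick at the tip, widening evenly to the handle's 28 mm at 110 mm from the tip.
- rest: Sloping rest of plain steel, fixed; origin at bench level, z up, x horizontal in the direction in which it rises at 45 degrees. Base plate 130 x 70 x 8 mm, from x -80 to 50 mm. Two open-topped trough seats hold the screwdriver at 5-23 mm and 112-132 mm from its tip; it is laid in at right angles to the slope.
- rest_low (a point): Where the tip of the long screwdriver lies when it rests in the sloping rest, against the stop plate; 50 mm behind the rest's origin along its x, 30 mm above the bench. From here the screwdriver's axis slopes up at 45 degrees above the rest's x axis. The sides of the lower seat reach 14 mm above that axis.
- rest_high (a point): Where the driver_handle point lies when the long screwdriver rests in the sloping rest: 165 mm up the slope from rest_low, 147 mm above the bench. The upper seat flares outward at 30 degrees from 17 mm wide at its bottom; its sides reach 7 mm above the screwdriver's axis. Beyond 134 mm from the tip the handle juts out free on all sides.
- notebook: Closed notebook (148 x 109 mm), fixed on the bench behind the vice; origin near the centre of its underside, x along its 148 mm side. The cap is to stand on its cover, 11 mm above the bench. The bench vice in front of it reaches 190 mm above the bench over x 0.29 to 0.59, y -0.16 to 0.06 m: go over it. A tall post stands over x 0.64 to 0.77, y 0.25 to 0.36 m.
- relay: Small clear relay, 21 x 28 x 35 mm, loose bystander standing on the bench; origin at the centre of its underside.
- capacitor: Dark capacitor, 35 mm diameter, 50 mm tall, loose bystander standing on the bench; origin at the centre of its underside.
- spool: Spool of solder wire, 52 mm diameter, 45 mm tall, loose bystander; origin at the centre of its underside.
- short_driver: The shorter screwdriver (175 mm long, yellow handle, 28 x 25 mm), loose bystander lying on the bench; origin under its middle, y along it.
Mind the look-alikes: they are no part of the job. Leave any green or pink look-alike of the part that bears cap_centre alone.

How it is judged:
By the outcome, as a careful person would: the job done as asked, in the order asked, and still so for the second after the job is handed in, with the robot touching nothing.
It also fails if it takes over 72 s, if anything falls off the work surface, if the arm or the gripper's body presses on something with over 40 N, if the wrist force passes 120 N, or if a joint passes its speed limit or range.

## Working session

There is one attempt and no reset: what is moved stays moved. The work goes in short steps, Python scripts to look and compute and a tool call to move; the robot and the scene stay as the last step left them, time stands still between calls to the robot, and variables do not carry over. Pictures are saved under pics/ and viewed, at most 10 in all, crops included, and the job is handed in when it is done.

Besides the shell and the picture viewer there is one more tool, called after "Request:" by a JSON object that holds its "api" and its "payload", one argument or row to a line. apply_moves: Moves the arm, as the interface text tells. Shift numbers are shares of 20 cm and turn numbers shares of pi rad, none past 1 either way. Its arguments: {"type":"object","properties":{"commands":{"type":"array","items":{"type":"array","items":{"type":"array","items":{"type":"number"}}}},"force":{"type":"number"}},"required":["commands"]}

```bash
mkdir -p pics; cat > h.py <<'E'
import numpy as np, cv2, sys
from station import arm, viewer
def grab(n,fn=None):
    f=viewer.grab_frame(n)
    if fn: cv2.imwrite('pics/'+fn,f['image'])
    np.savez('pics/%s.npz'%(fn or n),**{k:np.array(f[k]) for k in f})
    return f
def load(fn): return np.load('pics/%s.npz'%fn)
def ray(f,u,v):
    K=np.array(f['mtx']);k=float(f['k1'])
    d=np.array([(u-K[0,2])/K[0,0],(v-K[1,2])/K[1,1]]);x=d.copy()
    for _ in range(20): x=d/(1+k*(x@x))
    R=cv2.Rodrigues(np.array(f['rvec'],float))[0];t=np.array(f['tvec'],float).ravel()
    return -R.T@t, R.T@np.array([x[0],x[1],1])
def atz(f,u,v,z):
    c,d=ray(f,u,v); return c+d*(z-c[2])/d[2]
def proj(f,p):
    R=cv2.Rodrigues(np.array(f['rvec'],float))[0];c=R@np.array(p,float)+np.array(f['tvec'],float).ravel()
    x=c[:2]/c[2]; x=x*(1+float(f['k1'])*(x@x)); K=np.array(f['mtx'])
    return np.array([K[0,0]*x[0]+K[0,2],K[1,1]*x[1]+K[1,2]])
E
python3 - <<'E'
from h import *
a=grab('scene','scene.png');b=grab('top','top.png')
for f in(a,b): print(ray(f,320,200))
s=arm.get_state();print(s,arm.tip_reach)
E
```

```text
(array([0.11803651, 0.21262566, 0.81340823]), array([ 0.42926793, -0.51216012, -0.74398499]))
(array([ 0.26158009, -0.27405231,  1.18660771]), array([ 0.20591893, -0.00479605, -0.97858553]))
{'t': 0.1, 'q': array([ 1.61809900e+00,  3.59314023e-01,  1.11686426e-02, -2.59837647e-04,
       -1.22409504e+00, -2.88112155e-01]), 'qd': array([ 0.00102551, -0.00232847,  0.00273887,  0.000905  ,  0.00039281,
        0.00071696]), 'joint_efforts': array([-2.86457587e-03, -5.84165239e+01,  2.93751079e+01,  7.01550007e+00,
        1.01460921e-02, -5.45529701e-05]), 'eef_pos': array([0.16091468, 0.65513968, 0.24773383]), 'ee_rot': array([ 3.14013867e+00, -1.76149043e-04, -2.40897827e-01]), 'force': array([ 0.31558378, -1.10696057,  0.70683378]), 'moment': array([-0.01244665, -0.00864207,  0.0305136 ]), 'gripper_force': 0.0, 'width': 0.08769653926313557} 0.022
```

View pics/scene.png

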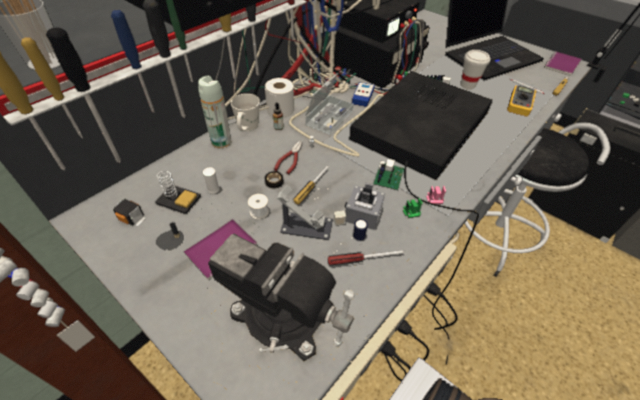

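View pics/top.png

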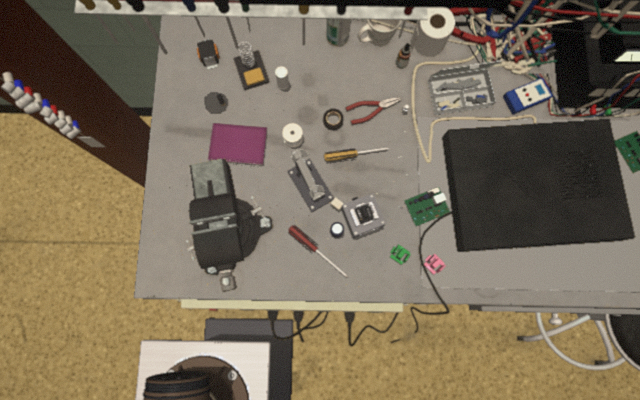

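The top view shows the black cap on the grey box at (364,216). Its green and pink look-alikes are at (400,254) and (434,264). The rest is at (310,180), the red driver runs from (293,231) to (346,276), and the notebook is at (238,144). The relay is at (338,204), the capacitor at (337,230), the spool at (292,134) and the short yellow driver at (355,155). The second purple notebook, at scene (565,62), is not behind the vice. Next I'll take close crops.

```bash
python3 - <<'E'
import cv2
def crop(n,x,y,w,h,s,o):
    i=cv2.imread('pics/'+n)[y:y+h,x:x+w]
    i=cv2.resize(i,None,fx=s,fy=s,interpolation=cv2.INTER_CUBIC)
    for k in range(0,w,20): cv2.putText(i,str(x+k),(k*s,10),0,.4,(0,255,255),1); cv2.line(i,(k*s,12),(k*s,18),(0,255,255))
    for k in range(0,h,20): cv2.putText(i,str(y+k),(0,k*s+5),0,.4,(0,255,255),1); cv2.line(i,(28,k*s),(34,k*s),(0,255,255))
    cv2.imwrite('pics/'+o,i)
crop('top.png',280,145,120,138-0 if 0 else 140,4,'c_top.png')
crop('scene.png',270,175,130,95,6,'c_scene.png')
E
```

```text
(no output)
```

View pics/c_top.png

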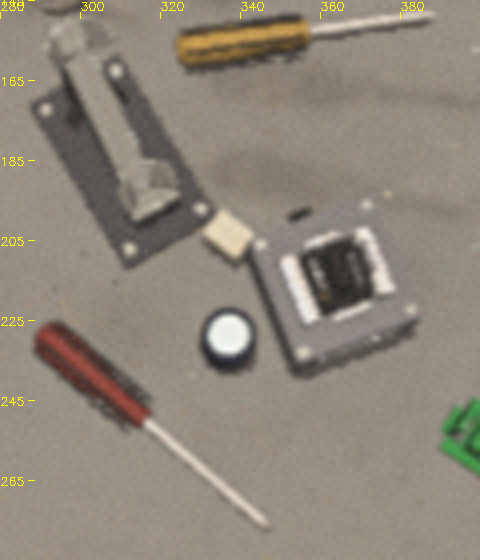

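View pics/c_scene.png

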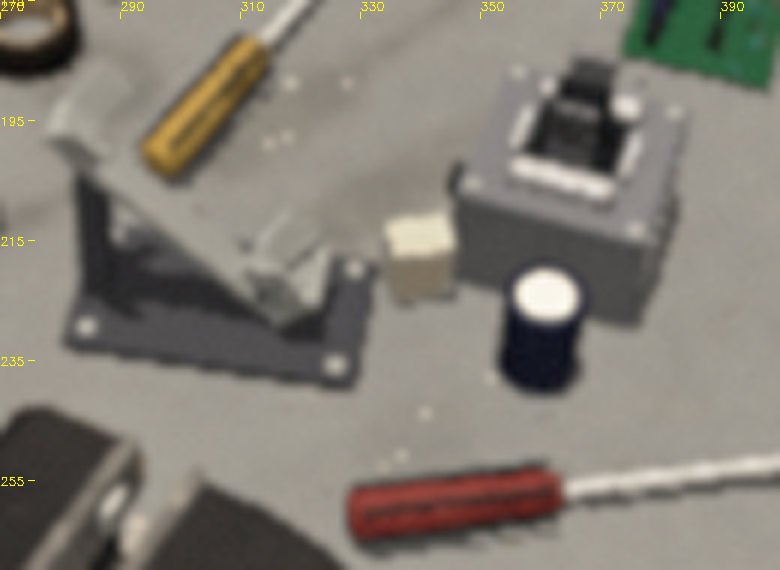

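Crop readings, converted to top-image pixels:
- Cap and box: centred at about (364,215), the black cap between two white rails.
- Red driver: handle end at (291,228), tip at (346.5,276).
- Rest: its upper seat is toward (300,156) and its lower seat at (317,193).
- Relay at (337,204), capacitor at (337,229).

```bash
python3 - <<'E'
from h import *
t=load('top.png');s=load('scene.png')
T=lambda px,py,z:atz(t,280+px/4,145+py/4,z)
S=lambda px,py,z:atz(s,270+px/6,175+py/6,z)
def pr(n,*ps):
    for p in ps: print(n,np.round(p[:2],4))
pr('boxscrews',*[T(*p,.06) for p in[(260,245),(367,204),(410,310),(303,353)]])
pr('boxscrewsS',*[S(*p,.06) for p in[(519,72),(675,111),(636,229),(472,182)]])
pr('railsT L,R,top,bot',*[T(*p,.07) for p in[(300,288),(376,260),(322,240),(350,312)]])
pr('capT',T(338,272,.105))
pr('railS front,left,right',*[S(*p,.07) for p in[(565,178),(522,130),(630,155)]])
pr('restscrewsT',*[T(*p,.008) for p in[(46,109),(117,70),(201,208),(130,248)]])
pr('restscrewsS',*[S(*p,.008) for p in[(86,326),(335,365),(355,268)]])
pr('drv end,neck,tip T',T(48,337,.0124),T(145,417,.0124),T(266,524,.0124))
pr('drv end,neck S',S(352,510,.0124),S(560,487,.0124))
pr('capac T,S',T(228,334,.05),S(547,297,.05))
pr('relay T,S',T(227,235,.035),S(420,235,.035))
pr('spool',atz(t,292,134,.045)); 
pr('shortdrv',T(180,47,.0124),T(305,30,.0124),T(432,14,.0124))
pr('upperseat T z~.14',T(80,40,.13),T(150,190,.05))
pr('notebook',*[atz(t,*p,.011) for p in[(213,124),(267,127),(265,166),(209,161)]])
E
```

```text
boxscrews [ 0.4839 -0.3424]
boxscrews [ 0.5115 -0.4096]
boxscrews [ 0.4445 -0.4358]
boxscrews [ 0.4164 -0.3694]
boxscrewsS [ 0.5111 -0.4086]
boxscrewsS [ 0.445  -0.4367]
boxscrewsS [ 0.4175 -0.3689]
boxscrewsS [ 0.4856 -0.3424]
railsT L,R,top,bot [ 0.4553 -0.3667]
railsT L,R,top,bot [ 0.4738 -0.4137]
railsT L,R,top,bot [ 0.4858 -0.3803]
railsT L,R,top,bot [ 0.441  -0.3975]
capT [ 0.4594 -0.3865]
railS front,left,right [ 0.4527 -0.3638]
railS front,left,right [ 0.4834 -0.3734]
railS front,left,right [ 0.44   -0.3935]
restscrewsT [ 0.5835 -0.2027]
restscrewsT [ 0.6114 -0.2493]
restscrewsT [ 0.5182 -0.3066]
restscrewsT [ 0.4905 -0.2605]
restscrewsS [ 0.5833 -0.2012]
restscrewsS [ 0.4892 -0.2585]
restscrewsS [ 0.5177 -0.3053]
drv end,neck,tip T [ 0.4301 -0.2089]
drv end,neck,tip T [ 0.3798 -0.2725]
drv end,neck,tip T [ 0.3138 -0.3502]
drv end,neck S [ 0.4342 -0.2052]
drv end,neck S [ 0.3781 -0.2714]
capac T,S [ 0.4288 -0.3234]
capac T,S [ 0.4272 -0.3209]
relay T,S [ 0.4949 -0.3228]
relay T,S [ 0.4954 -0.3213]
spool [ 0.6773 -0.2031]
shortdrv [ 0.6269 -0.2911]
shortdrv [ 0.6404 -0.3745]
shortdrv [ 0.6533 -0.4596]
upperseat T z~.14 [ 0.5935 -0.2292]
upperseat T z~.14 [ 0.5201 -0.2729]
notebook [0.7139 0.014 ]
notebook [ 0.7083 -0.1326]
notebook [ 0.5985 -0.1319]
notebook [0.6094 0.0178]
```

Box centre is about (0.4645,-0.389), with its pinch line at about 111.6°. That calls for a tool yaw of 21.6-180 = -158.4°. Going above it now.

Request:
{"api": "apply_moves", "payload": {
  "commands": [
    [[-1,0.1625,-0.159,0.0125,-0.0335],[-1,0.1625,-0.159,0.0125,-0.0335],[-1,0.1625,-0.159,0.0125,-0.0335],[-1,0.1625,-0.159,0.0125,-0.0335],[-1,0.1625,-0.159,0.0125,-0.0335],[-1,0.1625,-0.159,0.0125,-0.0335],[-1,0.1625,-0.159,0.0125,-0.0335],[-1,0.1625,-0.159,0.0125,-0.0335],[-1,0.0556,-0.222,0,-0.0335],[-1,0.0556,-0.222,0,-0.0335],[-1,0.0556,-0.222,0,-0.0335],[-1,0.0556,-0.222,0,-0.0335]]
  ]
}}

```text
t: 1.3
eef_pos: [0.4654, 0.2216, 0.2683]
ee_rot: [3.141, -0.0, -1.508]
force: [0.8, -0.0, 0.3]
width: 0.0875
gripper_force: 0.0
```

Request:
{"api": "apply_moves", "payload": {
  "commands": [
    [[-1,0.0556,-0.222,0,-0.0335],[-1,0.0556,-0.222,0,-0.0335],[-1,0.0556,-0.222,0,-0.0335],[-1,0.0556,-0.222,0,-0.0335],[-1,0.0556,-0.222,0,-0.0335],[-1,-0.053,-0.243,0,-0.0335],[-1,-0.053,-0.243,0,-0.0335],[-1,-0.053,-0.243,0,-0.0335],[-1,-0.053,-0.243,0,-0.0335],[-1,-0.053,-0.243,0,-0.0335],[-1,-0.053,-0.243,0,-0.0335],[-1,-0.053,-0.243,0,-0.0335]]
  ]
}}

```text
t: 2.5
eef_pos: [0.4459, -0.3405, 0.2685]
ee_rot: [3.141, 0.0, -2.771]
force: [1.1, 0.2, -0.0]
width: 0.0874
gripper_force: 0.0
```

Request:
{"api": "apply_moves", "payload": {
  "commands": [
    [[-1,0.047,-0.121,-0.05,0.001],[-1,0.047,-0.121,-0.05,0],[-1,0,0,0,0]]
  ]
}}

```text
t: 2.8
eef_pos: [0.4651, -0.3891, 0.2457]
ee_rot: [3.139, -0.003, -2.766]
force: [-0.9, 0.9, -0.5]
width: 0.0875
gripper_force: 0.0
```

```bash
python3 - <<'E'
from h import *
f=grab('wrist','w1.png'); s=arm.get_state(); print(s['eef_pos'],s['ee_rot'],ray(f,320,200)[0])
print(proj(f,[.4645,-.389,.105]),proj(f,[.4645,-.389,.06]))
E
```

```text
[ 0.46499574 -0.38805538  0.24659915] [ 3.13914122e+00 -2.23035479e-03 -2.76572424e+00] [ 0.39926765 -0.41612321  0.3797209 ]
[322.637913  194.1886273] [322.4602273  184.59743028]
```

View pics/w1.png

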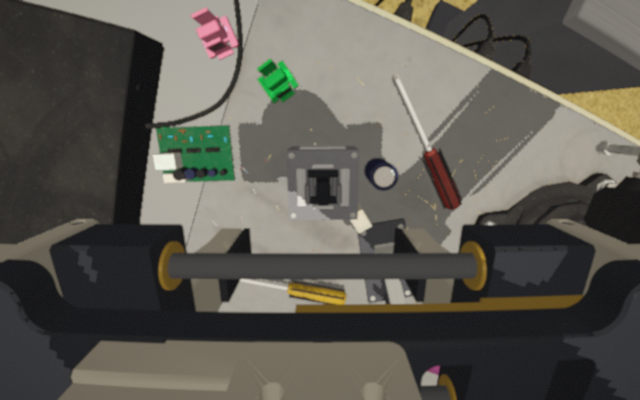

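The cap is at (323,187), with its button plates to the left and right along the closing line. That matches the prediction, so I'm descending and pinching.

Request:
{"api": "apply_moves", "payload": {
  "commands": [
    [[-1,-0.001,-0.002,-0.2,0],[-1,-0.001,-0.002,-0.2,0],[-1,0,0,-0.2,0],[-1,0,0,-0.09,0],[-1,0,0,-0.043,0],[1,0,0,0,0],[1,0,0,0,0],[1,0,0,0,0],[1,0,0,0,0],[1,0,0,0,0],[1,0,0,0,0],[1,0,0,0,0]]
  ],
  "force": 30
}}

```text
t: 4.05
eef_pos: [0.4653, -0.388, 0.1021]
ee_rot: [-3.141, 0.0, -2.764]
force: [-0.7, 0.1, 0.5]
width: 0.0373
gripper_force: 0.0
```

Request:
{"api": "apply_moves", "payload": {
  "commands": [
    [[1,0,0,0,0],[1,0,0,0,0],[1,0,0,0,0],[1,0,0,0,0]]
  ]
}}

```text
t: 4.45
eef_pos: [0.4654, -0.3881, 0.1023]
ee_rot: [-3.141, 0.0, -2.763]
force: [-1.6, 0.9, 5.0]
width: 0.0244
gripper_force: 30.0
```

Request:
{"api": "apply_moves", "payload": {
  "commands": [
    [[1,0,0,0.04,0],[1,0,0,0.04,0],[1,0,0,0.06,0],[1,0,0,0.1,0],[1,0,0,0.15,0],[1,0,0,0.2,0],[1,0,0,0.2,0],[1,0,0,0.2,0]]
  ]
}}

```text
t: 5.25
eef_pos: [0.4649, -0.3877, 0.3026]
ee_rot: [-3.141, 0.001, -2.763]
force: [0.7, -0.8, 0.0]
width: 0.0246
gripper_force: 30.0
```

```bash
python3 - <<'E'
from h import *
f=grab('scene','s2.png')['image'];g=grab('wrist')['image']
s=arm.get_state();p=proj(load('s2.png'),s['eef_pos']).astype(int);print(p,s['eef_pos'],s['width'])
u,v=p
a=cv2.resize(f[max(v-50,0):v+100,u-50:u+50],(400,600),interpolation=2)
b=cv2.resize(g[100:300,240:400-27],(400,600))
cv2.imwrite('pics/m2.png',np.hstack([a,b]))
E
```

```text
[377 122] [ 0.46711057 -0.38946676  0.30771608] 0.024416348655989642
```

View pics/m2.png

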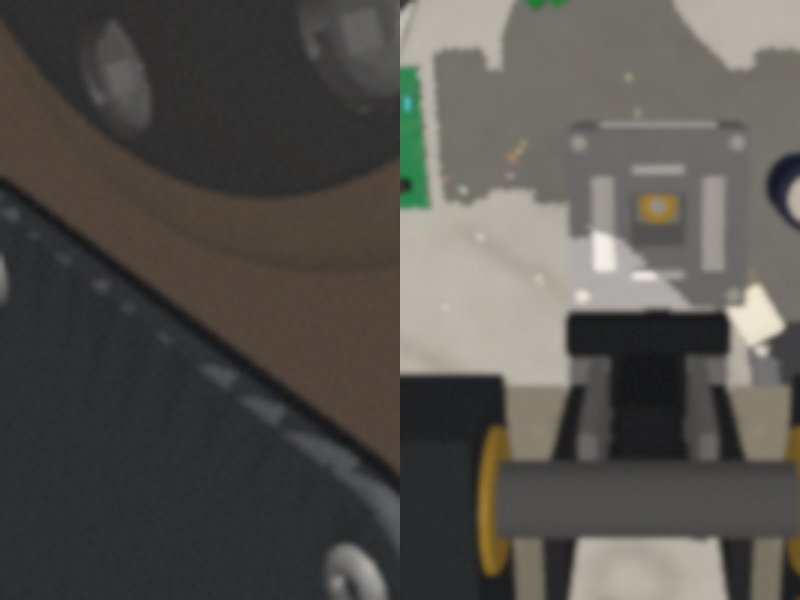

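The cap came off held in the fingers and the well with its brass plunger is open, seen in the wrist view at about (326,172). The scene view is blocked by the arm. Now to the notebook, turning to yaw 0 so the camera side faces away from the vice.

Request:
{"api": "apply_moves", "payload": {
  "commands": [
    [[1,0.0495,0.0874,-0.0126,0.0463],[1,0.0495,0.0874,-0.0126,0.0463],[1,0.0495,0.0874,-0.0126,0.0463],[1,0.0495,0.0874,-0.0126,0.0463],[1,0.0495,0.0874,-0.0126,0.0463],[1,0.0495,0.0874,-0.0126,0.0463],[1,0.0495,0.0874,-0.0126,0.0463],[1,0.0495,0.0874,-0.0126,0.0463],[1,0.0495,0.0874,-0.0126,0.0463],[1,0.0495,0.0874,-0.0126,0.0463],[1,0.0495,0.0874,-0.0126,0.0463],[1,0.0495,0.0874,-0.0126,0.0463]]
  ]
}}

```text
t: 6.55
eef_pos: [0.5842, -0.1773, 0.2701]
ee_rot: [-3.141, -0.0, -1.012]
force: [0.1, 0.2, -0.4]
width: 0.0243
gripper_force: 30.0
```

Request:
{"api": "apply_moves", "payload": {
  "commands": [
    [[1,0.0495,0.0874,-0.0126,0.0463],[1,0.0495,0.0874,-0.0126,0.0463],[1,0.0495,0.0874,-0.0126,0.0463],[1,0.0495,0.0874,-0.0126,0.0463],[1,0.0495,0.0874,-0.0126,0.0463],[1,0.0495,0.0874,-0.0126,0.0463],[1,0.0495,0.0874,-0.0126,0.0463],[1,0,0,0,0]]
  ]
}}

```text
t: 7.35
eef_pos: [0.654, -0.0539, 0.2516]
ee_rot: [-3.141, 0.001, 0.006]
force: [0.1, 0.1, -1.6]
width: 0.0246
gripper_force: 30.0
```

Request:
{"api": "apply_moves", "payload": {
  "commands": [
    [[1,0.005,0,-0.2,-0.002],[1,0.005,0,-0.2,0],[1,0,0,-0.2,0],[1,0,0,-0.2,0],[1,0,0,-0.1,0],[1,0,0,-0.05,0],[1,0,0,-0.015,0],[1,0,0,-0.015,0],[1,0,0,0,0]]
  ]
}}

```text
t: 8.25
eef_pos: [0.6561, -0.0558, 0.0573]
ee_rot: [-3.141, -0.002, -0.006]
force: [-0.6, 1.0, -0.4]
width: 0.0246
gripper_force: 30.0
```

Request:
{"api": "apply_moves", "payload": {
  "commands": [
    [[1,0,0,-0.01,0],[1,0,0,0,0]]
  ]
}}

```text
t: 8.45
eef_pos: [0.6556, -0.0557, 0.0548]
ee_rot: [-3.141, -0.001, -0.006]
force: [-0.8, -0.0, -1.1]
width: 0.0244
gripper_force: 30.0
```

Request:
{"api": "apply_moves", "payload": {
  "commands": [
    [[1,0,0,-0.007,0],[1,0,0,0,0]]
  ]
}}

```text
t: 8.65
eef_pos: [0.6557, -0.0558, 0.0532]
ee_rot: [-3.142, -0.001, -0.006]
force: [-0.3, 0.9, 1.5]
width: 0.0244
gripper_force: 30.0
```

Request:
{"api": "apply_moves", "payload": {
  "commands": [
    [[1,0,0,-0.004,0],[1,0,0,0,0],[-1,0,0,0,0],[-1,0,0,0,0],[-1,0,0,0,0],[-1,0,0,0,0],[-1,0,0,0,0],[-1,0,0,0,0]]
  ]
}}

```text
t: 9.45
eef_pos: [0.6552, -0.0558, 0.0516]
ee_rot: [3.142, 0.0, -0.006]
force: [0.7, -0.2, -0.4]
width: 0.0671
gripper_force: 0.0
```

Cap released. I'll lift clear, and meanwhile check the gripper body's clearance to the vice for the driver grasp.

Request:
{"api": "apply_moves", "payload": {
  "commands": [
    [[-1,0,0,0.03,0],[-1,0,0,0.1,0],[-1,0,0,0.2,0],[-1,0,0,0.2,0],[-1,0,0,0.22,0],[-1,0,0,0.22,0]]
  ]
}}

```text
t: 10.05
eef_pos: [0.655, -0.0559, 0.2481]
ee_rot: [3.142, -0.0, -0.006]
force: [1.5, 0.3, -0.3]
width: 0.0875
gripper_force: 0.0
```

```bash
python3 - <<'E'
from h import *
t=load('top.png')
d=np.array([.636,.772]);n=np.array([-.772,.636]);tip=np.array([.309,-.357])
i=cv2.imread('pics/top.png');S=5;x0,y0=180,150
c=cv2.resize(i[y0:y0+120,x0:x0+150],None,fx=S,fy=S,interpolation=2)
for s,col in((.165,(0,255,255)),(.14,(255,255,0))):
  for z in(.07,.19):
    q=[proj(t,[*(tip+s*d+a*.0965*n+b*.039*d),z]) for a,b in((1,1),(1,-1),(-1,-1),(-1,1))]
    q=((np.array(q)-[x0,y0])*S).astype(int); cv2.polylines(c,[q],True,col,1)
cv2.imwrite('pics/c3.png',c)
w=grab('wrist','w3.png');cp=[.6555,-.0558]
print(arm.get_state()['eef_pos'],proj(w,[*cp,.056]),proj(w,[*cp,.011]))
p=proj(w,[*cp,.04]).astype(int);print(p)
cv2.imwrite('pics/c4.png',cv2.resize(w['image'][max(p[1]-80,0):p[1]+80,p[0]-100:p[0]+100],None,fx=3,fy=3))
E
```

```text
[ 0.65830925 -0.05633039  0.25720116] [321.49174311 183.69215838] [321.55390556 176.5562978 ]
[321 180]
```

View pics/c3.png

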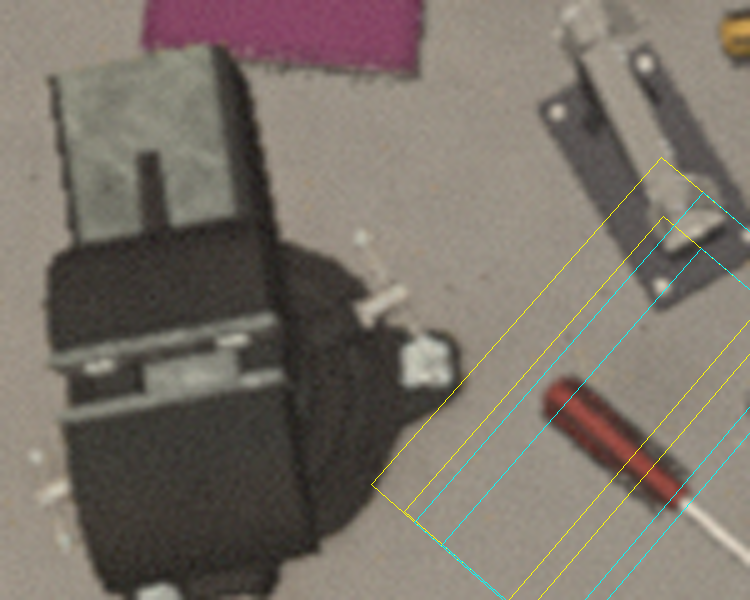

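The body outline for this grasp clears the vice lug at (455,370) and the body stays above the rest's lower seat. I'll grip 160 mm from the tip. Going above it.

Request:
{"api": "apply_moves", "payload": {
  "commands": [
    [[-1,-0.0772,-0.0556,0,-0.0449],[-1,-0.0772,-0.0556,0,-0.0449],[-1,-0.0772,-0.0556,0,-0.0449],[-1,-0.0772,-0.0556,0,-0.0449],[-1,-0.0772,-0.0556,0,-0.0449],[-1,-0.0772,-0.0556,0,-0.0449],[-1,-0.0772,-0.0556,0,-0.0449],[-1,-0.0772,-0.0556,0,-0.0449],[-1,-0.0772,-0.0556,0,-0.0449],[-1,-0.0772,-0.0556,0,-0.0449],[-1,-0.0772,-0.0556,0,-0.0449],[-1,-0.0772,-0.0556,0,-0.0449]]
  ]
}}

```text
t: 11.3
eef_pos: [0.4693, -0.1896, 0.2462]
ee_rot: [-3.141, 0.0, -1.705]
force: [0.4, 0.5, 0.6]
width: 0.0875
gripper_force: 0.0
```

Request:
{"api": "apply_moves", "payload": {
  "commands": [
    [[-1,-0.0772,-0.0556,0,-0.0449],[-1,-0.0772,-0.0556,0,-0.0449],[-1,-0.0772,-0.0556,0,-0.0449],[-1,-0.0772,-0.0556,0,-0.0449],[-1,0,0,0,0]]
  ]
}}

```text
t: 11.8
eef_pos: [0.4067, -0.2344, 0.2463]
ee_rot: [-3.141, 0.0, -2.268]
force: [-0.4, 0.9, -0.6]
width: 0.0874
gripper_force: 0.0
```

```bash
python3 - <<'E'
from h import *
w=grab('wrist','w5.png')
s=arm.get_state();print(s['eef_pos'],s['ee_rot'])
for q in([.4108,-.2335,.0124],[.309,-.357,.0124],[.433,-.2065,.0124]): print(proj(w,q))
i=w['image']
# red handle mask
hsv=cv2.cvtColor(i,cv2.COLOR_BGR2HSV);m=((hsv[...,0]<8)|(hsv[...,0]>172))&(hsv[...,1]>130)&(hsv[...,2]>40)
n,l,st,c=cv2.connectedComponentsWithStats(m.astype(np.uint8));k=1+st[1:,4].argmax();ys,xs=np.where(l==k)
r=cv2.minAreaRect(np.c_[xs,ys].astype(np.float32));b=cv2.boxPoints(r);print(r)
print(np.round([atz(w,*p,.0124)[:2] for p in b],4), np.round(atz(w,*r[0],.0124),4))
c4=cv2.imread('pics/c4.png')[:, :]
cv2.imwrite('pics/m5.png',np.hstack([cv2.resize(c4[90:390,150:450],(400,400)),cv2.resize(i[60:300,160:400],(400,400))]))
E
```

```text
[ 0.40772698 -0.23409788  0.24634337] [-3.14075497e+00  5.88817812e-04 -2.26332273e+00]
[320.71557338 179.39362131]
[319.52379246  48.9791986 ]
[320.97873312 204.43233436]
((319.0, 175.5), (65.0, 12.0), 90.0)
[[ 0.3876 -0.2767]
 [ 0.3757 -0.2667]
 [ 0.4321 -0.199 ]
 [ 0.4447 -0.2096]] [ 0.4092 -0.239   0.0124]
```

View pics/m5.png

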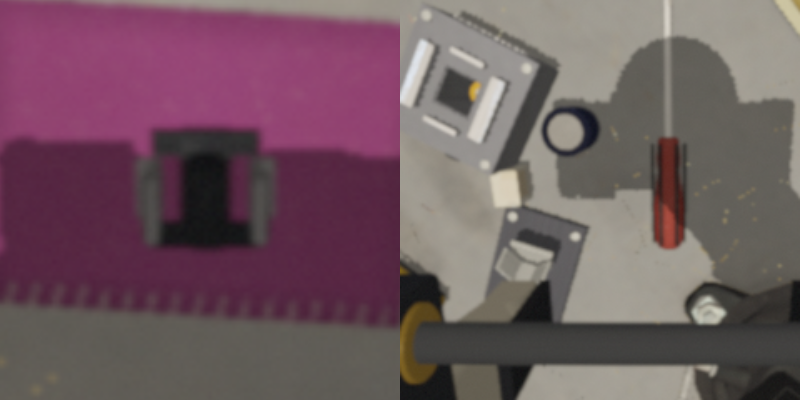

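The cap stands upright on the notebook with its buttons out. The driver handle is vertical in the wrist image, so yaw is right, and the grasp point is at about (0.4145,-0.232).

Request:
{"api": "apply_moves", "payload": {
  "commands": [
    [[-1,0.017,0.005,-0.23,0],[-1,0.017,0.005,-0.23,0],[-1,0,0,-0.23,0],[-1,0,0,-0.23,0],[-1,0,0,-0.12,0],[-1,0,0,-0.04,0],[-1,0,0,-0.015,0],[-1,0,0,0,0]]
  ]
}}

```text
t: 12.65
eef_pos: [0.4161, -0.2317, 0.0276]
ee_rot: [-3.14, 0.001, -2.262]
force: [0.0, 0.1, -0.4]
width: 0.0875
gripper_force: 0.0
```

Request:
{"api": "apply_moves", "payload": {
  "commands": [
    [[-1,0,0,-0.012,0],[1,0,0,0,0],[1,0,0,0,0],[1,0,0,0,0],[1,0,0,0,0],[1,0,0,0,0],[1,0,0,0,0],[1,0,0,0,0],[1,0,0,0,0],[1,0,0,0,0],[1,0,0,0,0]]
  ],
  "force": 4
}}

```text
t: 13.75
eef_pos: [0.4151, -0.2317, 0.0244]
ee_rot: [3.142, -0.0, -2.263]
force: [0.0, -0.3, 0.3]
width: 0.0274
gripper_force: 3.9
```

Request:
{"api": "apply_moves", "payload": {
  "commands": [
    [[1,-0.004,-0.005,0.06,0],[1,-0.013,-0.016,0.095,0],[1,-0.021,-0.025,0.095,0],[1,-0.03,-0.036,0.1,0],[1,-0.038,-0.046,0.085,0],[1,-0.044,-0.052,0.08,0],[1,0,0,0,0]]
  ],
  "force": 3
}}

```text
t: 14.45
eef_pos: [0.3854, -0.2686, 0.1293]
ee_rot: [-3.139, 0.001, -2.264]
force: [0.1, -0.1, -0.9]
width: 0.0276
gripper_force: 3.0
```

```bash
python3 - <<'E'
from h import *
s=arm.get_state();print(s['eef_pos'],s['width'],s['gripper_force'])
a=grab('scene','s6.png')['image'];b=grab('top','t6.png')['image'];w=grab('wrist','w6.png')['image']
p=proj(load('s6.png'),s['eef_pos']);q=proj(load('t6.png'),s['eef_pos']);print(p,q)
def c(i,p,r): 
    x,y=int(p[0]),int(p[1]);x=max(r,x);y=max(r,y); return cv2.resize(i[y-r:y+r,x-r:x+r],(400,400),interpolation=2)
cv2.imwrite('pics/m6.png',np.hstack([c(a,p+[20,15],60),c(w,(320,160),110)]))
E
```

```text
[ 0.38540271 -0.26862428  0.12930901] 0.027584502547849492 2.9991790128406137
[365.44319531 225.96359447] [314.65941201 241.67811196]
```

View pics/m6.png

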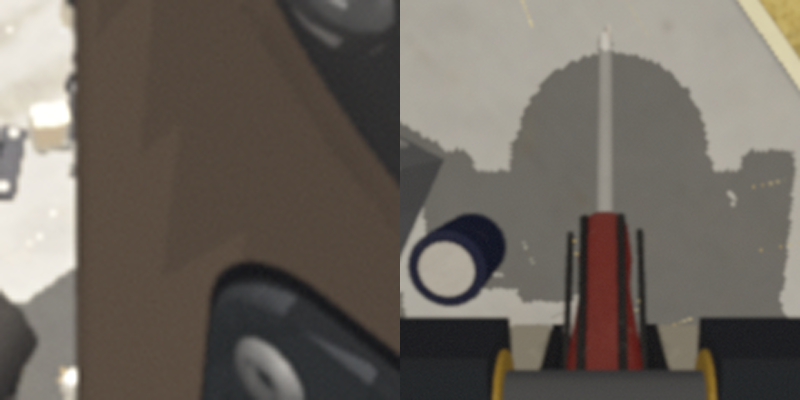

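The wrist view shows the tip at about (323,69). I'll work out the tilt from that.

```bash
cat >> h.py <<'E'
def tilt(f,u,v,P,L):
    c,d=ray(f,u,v);d/=np.linalg.norm(d);m=c-P;b=m@d;D=b*b-(m@m-L*L)
    o=[]
    for t in(-b-np.sqrt(max(D,0)),-b+np.sqrt(max(D,0))):
        q=c+t*d;v=P-q;o.append((np.round(q,4),round(np.degrees(np.arcsin(v[2]/np.linalg.norm(v))),1)))
    return D,o
E
python3 - <<'E'
from h import *
w=load('w6.png')
print(tilt(w,322.7,69.5,np.array([.3854,-.2686,.1173]),.160))
print(np.round(atz(w,322.7,69.5,.004),4))
for z in (.0,.03,.06): print(z,np.round(atz(w,322.7,69.5,z),4))
E
```

```text
(np.float64(0.016723588434208868), [(array([ 0.3393, -0.3234,  0.2604]), np.float64(-63.4)), (array([ 0.3118, -0.356 ,  0.0053]), np.float64(44.4))])
[ 0.3117 -0.3562  0.004 ]
0.0 [ 0.3112 -0.3567  0.    ]
0.03 [ 0.3145 -0.3529  0.03  ]
0.06 [ 0.3177 -0.349   0.06  ]
```

The driver pivots freely at 3 N: tilt is 44.4° with the tip on the bench. Locking the grip and carrying it over the rest.

Request:
{"api": "apply_moves", "payload": {
  "commands": [
    [[1,0,0,0,0],[1,0,0,0,0],[1,0,0,0,0],[1,0,0,0.1,0],[1,0,0,0.2,0],[1,0.05,0.009,0.15,0],[1,0.15,0.025,0.1,-0.021],[1,0.2,0.034,0.0535,-0.021],[1,0.2,0.034,0,-0.021],[1,0.2,0.034,0,-0.021],[1,0.1865,0.034,0,-0.021],[1,0,0,0,0]]
  ],
  "force": 40
}}

```text
t: 15.8
eef_pos: [0.5861, -0.2326, 0.2461]
ee_rot: [3.141, -0.001, -2.593]
force: [-0.3, -0.0, -1.2]
width: 0.0262
gripper_force: 40.0
```

```bash
python3 - <<'E'
from h import *
s=arm.get_state();print(s['eef_pos'],s['ee_rot'],s['width'],s['gripper_force'])
w=grab('wrist','w7.png')
P=s['eef_pos']-[0,0,.012];d=np.array([.8536,.521])
for th in(40,45,50):
    a=np.radians(th);q=np.r_[P[:2]-.16*np.cos(a)*d,P[2]-.16*np.sin(a)];print(th,q,proj(w,q))
print('low',proj(w,[.5206,-.2724,.03]))
x,y=proj(w,np.r_[P[:2]-.113*d,P[2]-.113]).astype(int)
c=w['image'][max(0,y-60):y+90,x-75:x+75]
print('crop origin',x-75,max(0,y-60)); cv2.imwrite('pics/c7.png',cv2.resize(c,None,fx=4,fy=4,interpolation=2))
E
```

```text
[ 0.58611278 -0.23256076  0.24610535] [ 3.14082989e+00 -1.40514694e-03 -2.59319144e+00] 0.026195703898895285 39.99635271728039
40 [ 0.4814895  -0.29641822  0.13125933] [322.76925935  57.85073298]
45 [ 0.48953897 -0.29150518  0.12096826] [322.7225973   72.21025446]
50 [ 0.49832342 -0.28614353  0.11153824] [322.6816854   86.12819283]
low [322.58558311 117.40695039]
crop origin 247 12
```

View pics/c7.png

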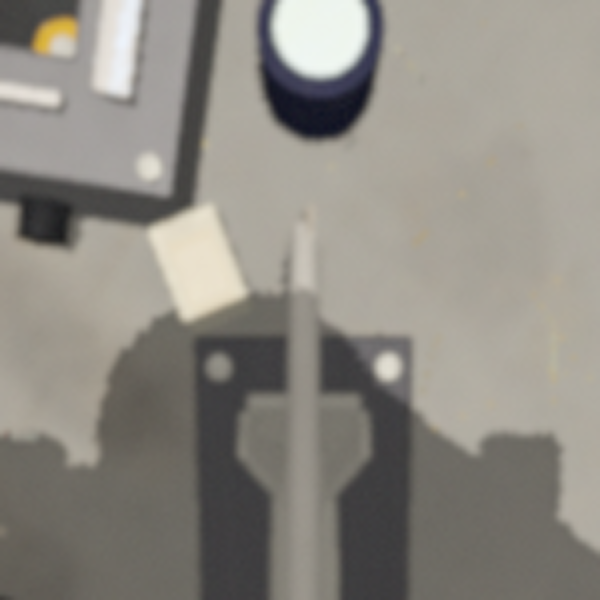

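The tip is at about (323,66), so tilt is about 43°. The rest's centreline is at about column 323, so it's aligned laterally. Descending at right angles to the slope.

Request:
{"api": "apply_moves", "payload": {
  "commands": [
    [[1,0.022,0.0135,-0.15,0],[1,0.022,0.0135,-0.15,0],[1,0.0226,0.0138,-0.0265,0],[1,0.0226,0.0138,-0.0265,0],[1,0.0226,0.0138,-0.0265,0],[1,0.0226,0.0138,-0.0265,0],[1,0,0,0,0]]
  ]
}}

```text
t: 16.55
eef_pos: [0.6098, -0.2169, 0.167]
ee_rot: [-3.142, 0.0, -2.592]
force: [0.4, 0.4, -0.5]
width: 0.026
gripper_force: 40.0
```

Request:
{"api": "apply_moves", "payload": {
  "commands": [
    [[1,0.015,0.008,-0.016,0],[1,0.015,0.008,-0.016,0],[1,0,0,0,0],[1,0,0,0,0]]
  ],
  "force": 3
}}

```text
t: 16.95
eef_pos: [0.6153, -0.2141, 0.1605]
ee_rot: [3.142, -0.0, -2.593]
force: [-0.5, -1.0, -0.7]
width: 0.027
gripper_force: 3.0
```

Request:
{"api": "apply_moves", "payload": {
  "commands": [
    [[1,0.01,0.006,-0.012,0],[1,0.006,0.003,-0.009,0],[1,0,0,0,0]]
  ]
}}

```text
t: 17.25
eef_pos: [0.6185, -0.2122, 0.156]
ee_rot: [3.141, -0.0, -2.593]
force: [-0.4, -0.8, -0.6]
width: 0.0273
gripper_force: 3.0
```

```bash
python3 - <<'E'
from h import *
s=arm.get_state();print(s['eef_pos'],s['ee_rot'],s['width'],s['force'])
w=grab('wrist','w8.png');low=np.array([.5206,-.2724,.03]);a=np.array([.8536*.7071,.521*.7071,.7071])
for L in(0,.01,.05,.11): print(L,proj(w,low+L*a))
x,y=proj(w,low).astype(int);print(x,y)
i=w['image'][y-50:y+50,x-50:x+50];g=cv2.cvtColor(i,6)
np.set_printoptions(linewidth=250)
for r in range(0,100,6): print(y-50+r,g[r,20:80:2])
E
```

```text
[ 0.61846001 -0.21216399  0.15598912] [ 3.14125734e+00 -3.68459696e-04 -2.59292118e+00] 0.02726615737590329 [-0.39188516 -0.84097005 -0.57349241]
0 [322.33992329  69.97217952]
0.01 [322.3392587  77.4049767]
0.05 [322.33596516 110.87167771]
0.11 [322.32828498 175.44984776]
322 69
19 [217 218 214 213 203 166 163 162 164 163 162 160 160 160 161 160 161 162 163 163 163 163 163 164 163 164 162 164 162 161]
25 [211 205 192 169 140 126 157 162 162 162 162 161 162 162 162 161 159 160 161 162 162 164 164 164 163 164 164 163 162 163]
31 [107 108 108 109 111 111 136 161 163 164 163 164 165 164 162 163 163 162 163 163 164 162 164 165 163 163 163 163 164 164]
37 [113 119 122 130 139 154 162 163 163 163 165 164 165 165 164 163 165 163 164 164 163 164 165 164 164 164 164 165 165 164]
43 [145 146 145 145 144 143 141 143 143 143 143 143 142 142 143 143 143 144 143 143 144 142 142 143 144 144 145 145 145 146]
49 [140 141 108 101 102 103 103 103 105 105 106 102 105 104 103 106 106 104 104 106 105 104 102 104 105 105 106 103 108 139]
55 [210 213 204 134 102 103 104 104 105 105 105 103 107 107 103 107 10
[... 607 characters left out ...]
120 125 133 144 149 168 176 150 137 138 159 181 165 119 106 107 106 106]
91 [ 62  60  63  62  60  61  60  61  79 108 116 115 122 124 135 143 139 128 127 115 124 154 142 109 107 107 107 107 107 105]
97 [ 62  63  62  62  61  61  62  62  62  66  95 108 112 114 134 143 138 122 114 111 111  75  60  67  85 102 107 106 105 105]
103 [ 62  60  61  63  62  62  61  63  63  74 117 125 120 113 134 142 139 122 118 127 124  87  61  61  61  62  71 100 106 105]
109 [ 61  61  64  63  62  61  61  62  61  75 118 124 128 127 133 141 140 128 127 129 125  91  61  61  62  61  61  62  86 103]
115 [ 63  62  63  63  60  61  61  61  61  75 118 125 128 126 135 143 141 129 127 128 127 100  61  60  62  61  61  61  61  61]
```

The tip shows at about (322,67) against a predicted (322,70), inside the lower seat. Releasing.

Request:
{"api": "apply_moves", "payload": {
  "commands": [
    [[-1,0,0,0,0],[-1,0,0,0,0],[-1,0,0,0,0],[-1,0,0,0,0],[-1,0,0,0,0],[-1,0,0,0,0]]
  ]
}}

```text
t: 17.9
eef_pos: [0.6185, -0.2123, 0.1564]
ee_rot: [-3.142, 0.0, -2.593]
force: [-0.8, 0.3, 0.4]
width: 0.0697
gripper_force: 0.0
```

```bash
python3 - <<'E'
from h import *
s=arm.get_state();print(s['eef_pos'],s['width'],s['force'])
w=grab('wrist','w9.png');low=np.array([.5206,-.2724,.03]);a=np.array([.8536*.7071,.521*.7071,.7071])
i=w['image'];g=cv2.cvtColor(i,6)
np.set_printoptions(linewidth=250)
for r in range(58,86,2): print(r,g[r,306:340:2])
A=cv2.resize(i[40:240,240:400],(480,600),interpolation=2)
t=grab('top','t9.png')['image'];x,y=proj(load('t9.png'),s['eef_pos']).astype(int)
B=cv2.resize(t[150:250,270:320],(300,600),interpolation=2)
cv2.imwrite('pics/m9.png',np.hstack([A,B]))
hsv=cv2.cvtColor(i,cv2.COLOR_BGR2HSV);m=((hsv[...,0]<8)|(hsv[...,0]>172))&(hsv[...,1]>130)
ys,xs=np.where(m&(np.arange(640)[None]>280)&(np.arange(640)[None]<360)); print('handle rows',ys.min(),ys.max())
for r in (200,220,240): 
    k=xs[ys==r]; print(r,k.min() if len(k) else None,k.max() if len(k) else None)
E
```

```text
[ 0.61849942 -0.21228042  0.15641098] 0.06970014435913005 [-0.76946368  0.34677317  0.4005687 ]
58 [108 109 110 109 108 109 109 108 110 110 109 113 115 115 114 113 114]
60 [174 173 172 172 173 172 173 174 172 173 174 174 175 175 176 174 175]
62 [195 194 194 195 194 194 194 195 195 194 194 195 195 195 195 195 194]
64 [177 178 178 178 177 177 178 179 179 179 178 179 178 179 179 179 180]
66 [169 175 176 175 177 176 176 177 177 177 177 177 177 177 177 177 175]
68 [152 170 176 176 176 176 177 176 173 174 177 177 176 177 177 177 167]
70 [139 147 172 176 175 176 176 175 161 170 177 177 176 177 176 169 150]
72 [139 140 166 176 176 177 175 173 175 171 170 176 177 177 168 141 138]
74 [140 140 153 170 176 176 170 170 184 174 166 177 177 173 145 134 136]
76 [141 140 141 162 178 179 169 169 187 180 170 178 178 165 142 136 135]
78 [140 140 140 148 170 178 166 168 187 178 167 179 171 146 138 135 136]
80 [129 127 134 129 142 156 161 170 188 179 164 170 151 135 136 136 138]
82 [116 113 115 111 117 147 152 158 185 181 166 169 143 134 135 137 152]
84 [116 114 111 110 108 126 133 133 156 170 170 174 143 135 136 144 173]
handle rows 167 303
200 315 331
220 309 337
240 304 343
```

The driver has settled with its tip at (322,70), right on the prediction, and the handle is centred. Regripping lightly in place.

Request:
{"api": "apply_moves", "payload": {
  "commands": [
    [[-1,0,0,0,0],[-1,0,0,0,0],[-1,0,0,0,0],[1,0,0,0,0],[1,0,0,0,0],[1,0,0,0,0],[1,0,0,0,0],[1,0,0,0,0],[1,0,0,0,0],[1,0,0,0,0],[1,0,0,0,0],[1,0,0,0,0]]
  ],
  "force": 3
}}

```text
t: 19.2
eef_pos: [0.6185, -0.2122, 0.1564]
ee_rot: [-3.142, -0.0, -2.593]
force: [0.9, 0.4, -0.6]
width: 0.0273
gripper_force: 3.0
```

Request:
{"api": "apply_moves", "payload": {
  "commands": [
    [[1,0,0,0,0],[1,0,0,0,0],[1,-0.0463,-0.0283,0.0455,0],[1,-0.0463,-0.0283,0.0455,0],[1,-0.0523,-0.0319,0.0355,0],[1,-0.0523,-0.0319,0.0355,0],[1,-0.0568,-0.0346,0.0243,0],[1,-0.0568,-0.0346,0.0243,0],[1,-0.0553,-0.0337,0.0148,0],[1,-0.0553,-0.0337,0.0148,0],[1,-0.0292,-0.0178,0.0015,0],[1,-0.0292,-0.0178,0.0015,0]]
  ]
}}

```text
t: 20.4
eef_pos: [0.5218, -0.2712, 0.2048]
ee_rot: [3.141, -0.0, -2.593]
force: [-0.6, 0.3, 0.3]
width: 0.0274
gripper_force: 3.0
```

Request:
{"api": "apply_moves", "payload": {
  "commands": [
    [[1,0,0,0,0],[1,0,0,0,0],[1,0,0,0,0]]
  ],
  "force": 3
}}

```text
t: 20.7
eef_pos: [0.5227, -0.2706, 0.2046]
ee_rot: [3.141, -0.001, -2.593]
force: [-0.0, -0.2, -0.7]
width: 0.0279
gripper_force: 3.0
```

```bash
python3 - <<'E'
from h import *
s=arm.get_state();print(s['eef_pos'],s['ee_rot'],s['width'],s['force'])
w=grab('wrist','w10.png');i=w['image']
low=np.array([.5206,-.2724,.03]);P=s['eef_pos']-[0,0,.0113];d=np.array([.8536,.521])
print('low',proj(w,low))
for th in(70,80,90,100):
    a=np.radians(th);q=np.r_[P[:2]-.1625*np.cos(a)*d,P[2]-.1625*np.sin(a)];n=np.r_[P[:2]-.055*np.cos(a)*d,P[2]-.055*np.sin(a)];print(th,np.round(q,4),proj(w,q),proj(w,n))
hsv=cv2.cvtColor(i,cv2.COLOR_BGR2HSV);m=((hsv[...,0]<8)|(hsv[...,0]>172))&(hsv[...,1]>130)
m[:,:270]=0;m[:,370:]=0;ys,xs=np.where(m);print('red rows',ys.min(),ys.max(),xs.min(),xs.max())
cv2.imwrite('pics/c10.png',cv2.resize(i[90:290,220:420],(600,600),interpolation=2))
E
```

```text
[ 0.52267363 -0.27058652  0.20460419] [ 3.14109468e+00 -5.33772295e-04 -2.59267776e+00] 0.027872957290968278 [-0.03504433 -0.23058915 -0.72757126]
low [322.11988031 184.63884521]
70 [ 0.4752 -0.2995  0.0406] [322.63001885 137.37310815] [322.85085009 196.48881976]
80 [ 0.4986 -0.2853  0.0333] [322.5755912  162.49976373] [322.81820369 207.62936302]
90 [ 0.5227 -0.2706  0.0308] [322.53218179 187.14728097] [322.79211617 219.34643143]
100 [ 0.5468 -0.2559  0.0333] [322.49828529 211.64359774] [322.77247666 231.51209517]
red rows 216 302 299 345
```

My ten views are used, so from here I'll measure numerically. I'll print the shank profile around the tip.

```bash
python3 - <<'E'
from h import *
w=load('w10.png');g=cv2.cvtColor(w['image'],6)
np.set_printoptions(linewidth=250)
print('   ',np.arange(296,350,2))
for r in range(150,232,3): print(r,g[r,296:350:2])
E
```

```text
[296 298 300 302 304 306 308 310 312 314 316 318 320 322 324 326 328 330 332 334 336 338 340 342 344 346 348]
150 [220 220 219 219 217 178 108 101 100 102 102 103 101 102 101 101 100 101 101 103 100 101 100 101 101 101 102]
153 [218 218 218 211 194 153 105 101 101 100 101 101 100 100 101 102 101 100 101 101 100 101 101 101 101 101 102]
156 [201 170 133 103 104 123  94  92  93  93  93  93  91  92  93  93  93  93  92  93  93  92  93  94  94  93  93]
159 [63 58 57 56 56 59 57 59 59 57 59 58 57 59 59 57 59 57 55 57 57 58 59 58 56 57 57]
162 [60 79 83 64 56 57 58 61 59 59 58 58 58 58 59 59 59 60 57 59 60 61 58 65 85 80 61]
165 [ 94 127 131 110  62  57  59  58  60  59  57  58  58  60  59  59  58  59  57  58  59  59  65 110 131 128  97]
168 [ 74 113 119  93  58  60  57  59  58  59  59  60  56  59  59  59  59  60  56  58  59  60  60  90 117 113  76]
171 [58 59 59 57 57 57 59 59 58 58 59 59 59 60 58 58 57 59 57 57 59 59 58 58 58 59 59]
174 [58 58 57 58 56 57 58 58 59 60 58 60 57 59 59 56 58 59 56 58 59 59 59 59 58 57 58]
177 [57 58 57 55 57 60 74 77 77 79 77 78 77 79 77 79 77 77 78 76 76 62 5
[... 1339 characters left out ...]
42  40  69 102 104 104 103 103  96  85  66]
216 [106 103 104 105 105 104 103  90  40  58 111  80  51  47  52  70  75  34  59 100 105 103 102 104 102 103  92]
219 [104 102 103 105 106 104 103  83  34  30  43  47  47  48  48  48  40  27  52  99 102 103 102 103 101 103 101]
222 [103 103 104 105 105 104 103  80  32  32  45  47  48  49  50  48  41  30  46  96 103  99  99 101 101 102 101]
225 [108 103 103 105  88  66  95  67  28  36  46  49  49  48  48  49  46  31  34  82  97  53  62  98 102 102  99]
228 [ 64  72  99 101  59  48  91  55  27  36  47  49  48  47  49  49  46  32  30  56  92  58  49  94  98  70  60]
231 [25 46 98 98 49 54 88 45 30 38 46 49 47 50 48 50 46 32 31 42 81 68 39 86 96 48 25]
```

The tip's upper edge is at row 185 or so against a predicted 184 for 90°, so the driver is upright to about 1°. Locking the grip, lifting, and moving over the well.

Request:
{"api": "apply_moves", "payload": {
  "commands": [
    [[1,0,0,0,0],[1,0,0,0,0],[1,0,0,0,0],[1,0,0,0.05,0],[1,0,0,0.1,0],[1,0,0,0.15,0],[1,0,0,0.1,0],[1,-0.0728,-0.148,0,0],[1,-0.0728,-0.148,0,0],[1,-0.0728,-0.148,0,0],[1,-0.0728,-0.148,0,0],[1,0,0,0,0]]
  ],
  "force": 45
}}

```text
t: 21.95
eef_pos: [0.4627, -0.3919, 0.2858]
ee_rot: [-3.141, -0.0, -2.596]
force: [-0.0, 0.1, -1.0]
width: 0.0267
gripper_force: 45.0
```

```bash
python3 - <<'E'
from h import *
np.set_printoptions(linewidth=250)
s=arm.get_state();print(s['eef_pos'],s['ee_rot'],s['width'],s['force'])
w=grab('wrist','w11.png');P=s['eef_pos']-[0,0,.0113];d=np.array([.8536,.521])
print('well',proj(w,[.4645,-.389,.06]),proj(w,[.4645,-.389,.018]))
for th in(85,90,95):
    a=np.radians(th);q=np.r_[P[:2]-.1625*np.cos(a)*d,P[2]-.1625*np.sin(a)];print(th,np.round(q,4),proj(w,q))
g=cv2.cvtColor(w['image'],6);hsv=cv2.cvtColor(w['image'],40)
print('   ',np.arange(296,352,2))
for r in range(150,220,3): print(r,g[r,296:352:2])
sat=hsv[140:216,290:360];m=(sat[...,0]>12)&(sat[...,0]<32)&(sat[...,1]>110);ys,xs=np.where(m);print('brass',len(ys),ys.mean()+140,xs.mean()+290,ys.min()+140,ys.max()+140,xs.min()+290,xs.max()+290)
try:
  t=grab('top','t11.png')
except Exception as e: print(e)
E
```

```text
[ 0.46265873 -0.39191729  0.28578018] [-3.14095831e+00 -4.60313716e-04 -2.59578874e+00] 0.026724767927548413 [-0.03073339  0.12837403 -1.03910712]
well [323.82299077 180.42531316] [323.67306909 174.54464495]
85 [ 0.4506 -0.3993  0.1126] [322.6857008  174.84249923]
90 [ 0.4627 -0.3919  0.112 ] [322.70321232 187.12850567]
95 [ 0.4747 -0.3845  0.1126] [322.72162532 199.37673068]
    [296 298 300 302 304 306 308 310 312 314 316 318 320 322 324 326 328 330 332 334 336 338 340 342 344 346 348 350]
150 [103 122 143 136 105 101 101 101 101 102 103 102 100 100  99  99 100 103 105 112 119 124 131 134 134 128 119  96]
153 [101 103 112 109 103 102 102 101 102 102 102 101 101 101 103 102 102 102 103 102 102 101 101 101  99 100 101  90]
156 [101  99 100 102 102 102 101 101 102 103 102 101 103 101 101 101 101 101 103 103 102 103 102 104 101 103 102 101]
159 [ 99 100 101 100 100 101 102 103 102 101 102 101  99 100  99  99 101 102 102 103 101 101 101 102 102 103 105 103]
162 [100  98  98 104 118 117 110 102 101 102 102 130 146 143 134 126 120 115 109 106 102 100 101 101 103 104 104 102]
165 [ 99  99 
[... 1591 characters left out ...]
03  98 100 100  98  98  99 100 100  99  98 101]
207 [164 165 164 165 166 167 167 166 167 167 166 157 128 125 121 104  99 100  99  99  99  99  99  98  98 100  98 104]
210 [162 162 161 160 161 161 163 162 158 154 158 152 128 126 124 122  96  81  94  99 101 100  99 103 124 132 115 170]
213 [163 162 162 160 158 157 155 147  79  71 146 143 121 119 124 153 128  38  83 109 101  99  99 103 124 131 126 200]
216 [165 165 164 161 160 157 156 137  60  56 106  77  54  54  54  75  85  38 105 168 162 138 130 176 208 204 197 220]
219 [166 165 162 159 159 158 156 126  42  32  46  50  52  50  51  51  42  32  98 169 175 175 168 162 209 224 225 225]
brass 66 176.84848484848484 323.25757575757575 172 181 318 329
```

The plunger shows at (323,176) against a predicted (323.7,174.5), and the tip is upright. I need to shift by (1.8, 2.9) mm, then lower.

Request:
{"api": "apply_moves", "payload": {
  "commands": [
    [[1,0.009,0.0145,0,0],[1,0,0,-0.1,0],[1,0,0,-0.1,0],[1,0,0,-0.1,0],[1,0,0,-0.08,0],[1,0,0,-0.05,0],[1,0,0,0,0]]
  ]
}}

```text
t: 22.75
eef_pos: [0.466, -0.3852, 0.1978]
ee_rot: [3.14, -0.001, -2.592]
force: [-0.6, -0.4, -0.2]
width: 0.0269
gripper_force: 45.0
```

Request:
{"api": "apply_moves", "payload": {
  "commands": [
    [[1,0,0,0,0]]
  ]
}}

```text
t: 22.85
eef_pos: [0.4667, -0.3861, 0.1997]
ee_rot: [-3.141, 0.0, -2.592]
force: [-0.3, -0.1, -0.9]
width: 0.0267
gripper_force: 45.0
```

```bash
python3 -c "
from h import *
for _ in range(3):
  s=arm.get_state();print(s['eef_pos'],s['force'],s['t']); w=grab('wrist')
print(s['moment'])"
```

```text
[ 0.46672757 -0.38609981  0.19971511] [-0.27610251 -0.10275211 -0.91893752] 22.85
[ 0.46685363 -0.38630331  0.20007735] [-0.25397988 -0.08623466 -0.71547169] 22.9
[ 0.46681806 -0.38639289  0.20016985] [-0.16191833 -0.05600459 -0.768616  ] 22.95
[ 0.04883132 -0.18212551 -0.00204699]
```

Request:
{"api": "apply_moves", "payload": {
  "commands": [
    [[1,-0.011,-0.013,0,0],[1,0,0,-0.02,0],[1,0,0,-0.01,0],[1,0,0,0,0],[1,0,0,0,0]]
  ]
}}

```text
t: 23.5
eef_pos: [0.4638, -0.3889, 0.1929]
ee_rot: [3.141, -0.0, -2.593]
force: [-0.1, 0.4, -0.9]
width: 0.0264
gripper_force: 45.0
```

Request:
{"api": "apply_moves", "payload": {
  "commands": [
    [[1,0,0,-0.01,0],[1,0,0,-0.01,0],[1,0,0,0,0],[1,0,0,0,0]]
  ]
}}

```text
t: 23.9
eef_pos: [0.4641, -0.389, 0.1892]
ee_rot: [-3.141, 0.0, -2.593]
force: [0.4, -0.3, 1.3]
width: 0.0268
gripper_force: 45.0
```

Request:
{"api": "apply_moves", "payload": {
  "commands": [
    [[1,0,0,-0.01,0],[1,0,0,-0.01,0],[1,0,0,0,0],[1,0,0,0,0]]
  ]
}}

```text
t: 24.3
eef_pos: [0.4639, -0.3889, 0.1849]
ee_rot: [3.142, 0.0, -2.593]
force: [-0.0, 0.8, 1.4]
width: 0.0268
gripper_force: 45.0
```

Request:
{"api": "apply_moves", "payload": {
  "commands": [
    [[1,0,0,-0.01,0],[1,0,0,-0.01,0],[1,0,0,0,0]]
  ]
}}

```text
t: 24.6
eef_pos: [0.4646, -0.3894, 0.1826]
ee_rot: [-3.139, 0.001, -2.592]
force: [-1.2, 1.4, 11.5]
width: 0.0265
gripper_force: 45.0
```

Request:
{"api": "apply_moves", "payload": {
  "commands": [
    [[1,0,0,-0.01,0],[1,0,0,0,0]]
  ]
}}

```text
t: 24.8
eef_pos: [0.4651, -0.3898, 0.1822]
ee_rot: [-3.137, 0.001, -2.592]
force: [-1.8, 1.8, 20.4]
width: 0.0265
gripper_force: 45.1
```

Hard stop at 20 N with the tip about 10 mm above the bench, so the plunger is fully home. Withdrawing and returning above the rest's lower seat.

Request:
{"api": "apply_moves", "payload": {
  "commands": [
    [[1,0,0,0.1,0],[1,0,0,0.15,0],[1,0,0,0.15,0],[1,0,0,0.15,0],[1,0.05,0.1,0,0],[1,0.079,0.165,0,0],[1,0.079,0.165,0,0],[1,0.08,0.166,0,0],[1,0,0,0,0],[1,0,0,0,0],[1,0,0,0,0]]
  ]
}}

```text
t: 25.9
eef_pos: [0.521, -0.2699, 0.2885]
ee_rot: [3.141, -0.001, -2.593]
force: [0.2, -0.2, -1.0]
width: 0.0264
gripper_force: 45.0
```

```bash
python3 - <<'E'
from h import *
np.set_printoptions(linewidth=250)
w=grab('wrist','w12.png');s=arm.get_state();print(s['eef_pos'],s['ee_rot'],s['force'])
P=s['eef_pos']-[0,0,.0113];d=np.array([.8536,.521])
for th in(85,90,95):
    a=np.radians(th);q=np.r_[P[:2]-.1625*np.cos(a)*d,P[2]-.1625*np.sin(a)];print(th,np.round(q,4),proj(w,q))
g=cv2.cvtColor(w['image'],6);print('   ',np.arange(306,342,2))
for r in range(168,222,3): print(r,g[r,306:342:2])
E
```

```text
[ 0.52097332 -0.27022803  0.28861947] [ 3.14095198e+00 -6.19285325e-04 -2.59372606e+00] [-0.05125903  0.14279322 -0.58110707]
85 [ 0.5089 -0.2776  0.1154] [322.3158762  174.72805176]
90 [ 0.521  -0.2702  0.1148] [322.30384695 187.02132367]
95 [ 0.5331 -0.2628  0.1154] [322.29349721 199.2762874 ]
    [306 308 310 312 314 316 318 320 322 324 326 328 330 332 334 336 338 340]
168 [ 79  72 113 118 118 118 118 117 116 119 120 122 120 117  75  58  57  59]
171 [102  97 110 112 112 113 113 113 113 113 112 113 113 110  83  59  57  60]
174 [105 118 112 114 123 125 114 112 114 113 113 111 110 112 110  67  57  58]
177 [111 147 135 138 141 133 151 138 113 113 111 110 108 110 111  69  58  58]
180 [119 164 148 140 139 153 181 164 133 129 120 110 108 112 114  71  58  59]
183 [114 163 169 145 140 159 175 176 174 156 119 110 110 114  98  63  58  57]
186 [104 104 125 158 155 159 175 172 152 146 134 114 111 107  96  67  56  56]
189 [105 103 103 107 139 170 175 140 112 133 173 150 104 107 106  99  83  60]
192 [105 105 104 105 132 166 162 129 113 126 169 152 103 106 104 103 103 103]
195 [104 104 104 105 144 171 171 129 113 125 170 155 104 104 104 104 104 104]
198 [106 106 104 106 149 173 171 129 113 122 164 155 103 104 103 103 103 103]
201 [107 104 104 106 148 173 170 124 114 122 163 147 103 104 103 104 104 104]
204 [105 103 104 107 151 174 170 125 116 120 159 146 103 104 103 102 102 103]
207 [105 105 103 106 153 175 164 124 118 121 157 147 103 104 103 102 101 103]
210 [106 105 104  99 139 172 165 125 119 124 159 144  82  99 102 102 102 102]
213 [ 86  86  93  50  76 161 164 121 111 116 155 141  39  56  97 103 104 104]
216 [ 78  59  65  33  59 113  81  51  50  50  71  74  30  45  90 102 103 103]
219 [ 75  58  48  28  29  43  48  48  49  47  46  41  30  50  99 103 102 102]
```

Request:
{"api": "apply_moves", "payload": {
  "commands": [
    [[1,0.0085,-0.002,-0.1,0],[1,0,0,-0.12,0],[1,0,0,-0.1,0],[1,0,0,-0.055,0],[1,0,0,0,0],[1,0,0,0,0],[1,0,0,0,0]]
  ]
}}

```text
t: 26.65
eef_pos: [0.5238, -0.2705, 0.2153]
ee_rot: [-3.14, 0.001, -2.593]
force: [0.6, 0.2, -0.8]
width: 0.027
gripper_force: 45.0
```

Request:
{"api": "apply_moves", "payload": {
  "commands": [
    [[1,0,0,0,0],[1,0,0,0,0],[1,0,0,0,0]]
  ],
  "force": 3
}}

```text
t: 26.95
eef_pos: [0.5234, -0.2701, 0.2145]
ee_rot: [-3.141, 0.001, -2.593]
force: [0.3, -0.6, -0.9]
width: 0.0278
gripper_force: 3.0
```

Request:
{"api": "apply_moves", "payload": {
  "commands": [
    [[1,-0.003,-0.002,-0.02,0],[1,0,0,-0.015,0],[1,0,0,-0.012,0],[1,0,0,0,0],[1,0,0,0,0]]
  ]
}}

```text
t: 27.45
eef_pos: [0.5226, -0.2705, 0.2045]
ee_rot: [3.141, -0.0, -2.593]
force: [-1.1, 0.6, -1.1]
width: 0.0278
gripper_force: 3.0
```

Now the reverse arc, back down onto the slope.

Request:
{"api": "apply_moves", "payload": {
  "commands": [
    [[1,0.0292,0.0178,-0.0015,0],[1,0.0292,0.0178,-0.0015,0],[1,0.0553,0.0337,-0.0148,0],[1,0.0553,0.0337,-0.0148,0],[1,0.0568,0.0346,-0.0243,0],[1,0.0568,0.0346,-0.0243,0],[1,0.0523,0.0319,-0.0355,0],[1,0.0523,0.0319,-0.0355,0],[1,0.0463,0.0283,-0.0405,0],[1,0.0443,0.0263,-0.0405,0],[1,0,0,0,0]]
  ]
}}

```text
t: 28.55
eef_pos: [0.6185, -0.2116, 0.1561]
ee_rot: [3.14, -0.002, -2.592]
force: [-0.7, -1.4, -0.6]
width: 0.0279
gripper_force: 3.0
```

```bash
python3 - <<'E'
from h import *
s=arm.get_state();print(s['eef_pos'],s['ee_rot'],s['width'],s['force'])
w=grab('wrist','w13.png');g=cv2.cvtColor(w['image'],6)
np.set_printoptions(linewidth=250)
print(proj(w,[.5206,-.2724,.03]));print('  ',np.arange(306,340,2))
for r in range(50,110,3): print(r,g[r,306:340:2])
E
```

```text
[ 0.6185109  -0.21159496  0.15611016] [ 3.14023376e+00 -1.71007748e-03 -2.59227078e+00] 0.027942444850811037 [-0.70629404 -1.41835452 -0.59344601]
[321.71540566  69.80653394]
   [306 308 310 312 314 316 318 320 322 324 326 328 330 332 334 336 338]
50 [104 104 105 104 103 106 105 103 107 105 103 104 107 105 105 102 104]
53 [103 106 106 105 104 107 105 105 107 106 103 105 107 104 104 103 104]
56 [104 106 106 105 104 107 104 103 112 112 103 103 105 104 103 102 105]
59 [146 147 149 148 148 149 148 146 146 159 148 149 150 151 153 154 154]
62 [192 191 191 192 192 191 191 186 172 176 189 192 192 192 193 193 192]
65 [178 177 178 179 179 179 170 181 188 176 168 179 176 178 179 179 177]
68 [158 171 177 177 178 175 156 179 195 181 166 179 178 178 179 175 154]
71 [138 153 177 178 178 177 162 181 196 182 167 179 177 178 165 150 139]
74 [141 143 151 174 178 178 169 183 197 182 168 179 179 170 141 137 137]
77 [141 141 140 162 179 180 165 183 198 183 168 180 173 144 138 138 138]
80 [141 134 140 142 147 167 165 185 198 184 165 166 141 137 137 138 147]
83 [117 114 114 127 139 151 147 185 194 180 169 162 138 137 138 150 177]
86 [113 117 113 110 116 127 124 143 153 140 157 162 139 138 152 179 168]
89 [ 77 109 118 115 113 125 126 139 144 137 128 127 127 152 180 162 116]
92 [ 61  74 108 117 118 125 126 138 144 137 129 122 115 122 128 110 108]
95 [ 63  62  70 101 110 124 126 140 145 139 130 124 111  94  67  75  99]
98 [ 62  63  77 117 120 114 119 139 144 139 119 117 124 113  71  61  65]
101 [ 62  62  81 120 124 119 118 138 143 138 120 122 129 119  73  60  63]
104 [ 62  63  82 119 125 120 119 138 143 139 121 121 128 120  74  61  62]
107 [ 63  62  87 121 125 127 127 137 143 139 127 127 128 121  74  60  60]
```

The tip now shows at about row 57, not 70, so it may be raised over the stop plate. Computing the tilt.

```bash
python3 - <<'E'
from h import *
w=load('w13.png');w9=load('w9.png');w8=load('w8.png')
low=np.array([.5206,-.2724,.03])
for L in(.158,.1625,.167): print(L,tilt(w,322.3,57,np.array([.6185,-.2116,.1561-.0113]),L)[1])
print('ref9',tilt(w9,322.3,70,np.array([.6185,-.2123,.1564-.0113]),.1625)[1])
d=np.array([.8536,.521])
for h in(-.01,0,.01,.014,.02): # points on stop plane at height h normal to axis
    print(h,proj(w,np.r_[low[:2]-h*.7071*d,low[2]+h*.7071]))
E
```

```text
0.158 [(array([ 0.5571, -0.25  ,  0.2852]), np.float64(-62.7)), (array([ 0.5142, -0.2758,  0.0449]), np.float64(39.2))]
0.1625 [(array([ 0.5581, -0.2494,  0.2909]), np.float64(-64.0)), (array([ 0.5132, -0.2764,  0.0393]), np.float64(40.5))]
0.167 [(array([ 0.5591, -0.2488,  0.2964]), np.float64(-65.2)), (array([ 0.5122, -0.277 ,  0.0338]), np.float64(41.7))]
ref9 [(array([ 0.5578, -0.25  ,  0.291 ]), np.float64(-63.9)), (array([ 0.5207, -0.2726,  0.0302]), np.float64(45.0))]
-0.01 [321.70678932  79.65317735]
0 [321.71540566  69.80653394]
0.01 [321.7246856   59.27463022]
0.014 [321.72859987  54.85503934]
0.02 [321.7347043   47.98954297]
```

The tip has ridden up, likely onto the stop plate's edge (tilt 40.5°). I'll pull back up-slope so it can drop off, then re-check.

Request:
{"api": "apply_moves", "payload": {
  "commands": [
    [[1,0.02,0.012,0.023,0],[1,0.02,0.012,0.023,0],[1,0,0,0,0],[1,0,0,0,0]]
  ],
  "force": 3
}}

```text
t: 29.0
eef_pos: [0.6264, -0.2076, 0.1679]
ee_rot: [-3.141, 0.001, -2.593]
force: [0.4, -0.9, -1.8]
width: 0.0274
gripper_force: 3.0
```

```bash
cat > tipv.py <<'E'
from h import *
s=arm.get_state();print(s['eef_pos'],s['width'],s['force'])
w=grab('wrist','wt.png');g=cv2.cvtColor(w['image'],6)
np.set_printoptions(linewidth=250)
low=np.array([.5206,-.2724,.03]);print(proj(w,low));P=s['eef_pos']-[0,0,.0113]
for v in range(50,100,8): print(v,tilt(w,322.3,v,P,.1625)[1][1])
print('  ',np.arange(310,336,2))
for r in range(44,112,3): print(r,g[r,310:336:2])
E
python3 tipv.py
```

```text
[ 0.62636784 -0.20759119  0.16785777] 0.0274008620773709 [ 0.37170966 -0.93571966 -1.75285978]
[322.70271497  61.25356335]
50 (array([ 0.5178, -0.2745,  0.0559]), np.float64(38.3))
58 (array([ 0.5219, -0.272 ,  0.05  ]), np.float64(41.0))
66 (array([ 0.5264, -0.2693,  0.0443]), np.float64(43.7))
74 (array([ 0.5311, -0.2664,  0.0388]), np.float64(46.5))
82 (array([ 0.5362, -0.2633,  0.0334]), np.float64(49.3))
90 (array([ 0.5416, -0.26  ,  0.0282]), np.float64(52.2))
98 (array([ 0.5473, -0.2565,  0.0233]), np.float64(55.1))
   [310 312 314 316 318 320 322 324 326 328 330 332 334]
44 [106 105 104 105 106 103 104 105 105 104 105 106 104]
47 [105 105 104 105 106 103 105 105 104 103 107 105 103]
50 [130 129 128 129 130 128 126 127 125 126 126 126 126]
53 [198 197 197 198 197 198 197 198 197 197 197 197 197]
56 [179 179 180 179 176 179 180 180 181 180 180 180 180]
59 [177 178 178 178 178 178 164 170 176 179 179 178 179]
62 [162 178 178 178 178 175 162 167 177 178 179 178 175]
65 [145 167 178 178 165 179 182 167 169 179 179 176 150]
68 [141 150 173 179 166 179 194 181 168 181 177 153 137]
71 [141 141 145 161 152 180 196 182 164 174 151 137 137]
74 [144 142 140 148 155 182 197 183 167 175 145 137 137]
77 [173 148 142 149 155 183 198 185 170 176 146 138 151]
80 [150 166 145 162 169 184 195 184 171 176 148 153 180]
83 [ 78 110 119 127 139 156 157 148 165 178 162 179 158]
86 [ 62  72  94 108 122 139 145 139 141 161 153 145 105]
89 [ 64  99 124 122 117 139 145 138 119 112 140 158 118]
92 [ 63  99 124 125 120 138 145 139 120 117 128 124  91]
95 [ 63  99 125 125 121 139 146 139 122 120 127 125  88]
98 [ 64 100 124 127 127 140 145 141 129 128 128 125  91]
101 [ 63 102 125 127 128 139 144 139 129 128 129 125  94]
104 [ 65 105 126 128 127 137 145 140 128 129 130 128  99]
107 [ 65 106 125 127 127 138 143 139 128 130 129 127 100]
110 [ 67 107 125 128 128 138 145 138 128 129 129 128 102]
```

The tip hovers about 10 mm above the seat, just inside the stop, held there by pad friction. I'll ease down a little and open the fingers by about a millimetre, so it drops while still caged.

Request:
{"api": "apply_moves", "payload": {
  "commands": [
    [[1,-0.01,-0.0065,-0.023,0],[1,0,0,0,0],[1,0,0,0,0],[0.34,0,0,0,0],[0.34,0,0,0,0],[0.34,0,0,0,0]]
  ]
}}

```text
t: 29.65
eef_pos: [0.6243, -0.2089, 0.1628]
ee_rot: [-3.141, 0.0, -2.593]
force: [0.2, 1.2, -0.2]
width: 0.0289
gripper_force: 0.0
```

```bash
python3 tipv.py
```

```text
[ 0.62431673 -0.20888056  0.16275808] 0.028893968987757996 [ 0.17573358  1.16606619 -0.18558936]
[322.7074312   63.15498338]
50 (array([ 0.5157, -0.2758,  0.0509]), np.float64(38.2))
58 (array([ 0.5198, -0.2733,  0.045 ]), np.float64(40.9))
66 (array([ 0.5242, -0.2706,  0.0393]), np.float64(43.6))
74 (array([ 0.529 , -0.2677,  0.0338]), np.float64(46.4))
82 (array([ 0.534 , -0.2646,  0.0284]), np.float64(49.2))
90 (array([ 0.5394, -0.2613,  0.0232]), np.float64(52.1))
98 (array([ 0.5451, -0.2578,  0.0183]), np.float64(55.0))
   [310 312 314 316 318 320 322 324 326 328 330 332 334]
44 [105 105 103 103 107 104 104 105 103 103 104 105 103]
47 [105 104 103 105 105 103 104 105 103 104 106 105 103]
50 [105 104 104 104 105 103 105 106 103 103 105 104 103]
53 [168 169 171 171 171 171 170 170 170 171 171 171 170]
56 [183 186 186 186 186 186 186 187 186 187 185 183 186]
59 [176 177 177 178 177 178 177 178 178 178 178 177 178]
62 [174 177 178 177 178 178 178 178 177 176 179 178 178]
65 [168 176 177 178 177 177 178 178 171 162 179 178 170]
68 [143 158 176 177 178 178 177 171 182 180 174 169 142]
71 [140 146 168 179 180 179 174 157 182 186 161 145 136]
74 [143 141 139 147 169 176 173 161 184 186 156 136 136]
77 [147 142 140 162 176 177 173 160 186 187 153 134 138]
80 [161 139 141 159 176 177 174 165 188 188 153 135 153]
83 [108 118 114 121 138 161 170 160 181 186 153 156 179]
86 [ 69 103 117 124 126 127 130 132 141 148 155 179 151]
89 [ 60  74  94 104 117 116 118 130 141 139 117 111 102]
92 [ 65  98 124 123 114 114 115 131 143 139 127 122  95]
95 [ 63  99 125 124 113 111 113 131 143 139 127 124  90]
98 [ 65 102 124 126 118 118 115 132 142 138 129 126  94]
101 [ 65 104 123 128 128 128 123 133 141 138 129 126  99]
104 [ 66 106 125 127 128 127 125 134 141 138 128 127 101]
107 [ 69 108 125 128 128 128 126 134 142 137 128 127 101]
110 [ 69 111 125 127 129 127 126 137 143 137 128 128 100]
```

The tip dropped into the lower seat, at row 66 or so, but sits a few mm off-centre. Opening wider to let it settle.

Request:
{"api": "apply_moves", "payload": {
  "commands": [
    [[0.25,0,0,0,0],[0.25,0,0,0,0],[0.25,0,0,0,0]]
  ]
}}

```text
t: 30.0
eef_pos: [0.6242, -0.2089, 0.1626]
ee_rot: [-3.142, -0.0, -2.593]
force: [-0.7, 0.6, 1.3]
width: 0.0326
gripper_force: 0.0
```

```bash
python3 tipv.py | sed -n '1,2p;10,40p'; python3 - <<'E'
from h import *
w=load('wt.png');w9=load('w9.png')
for n,f in(('now',w),('ref',w9)):
    i=f['image'];hsv=cv2.cvtColor(i,40);m=((hsv[...,0]<8)|(hsv[...,0]>172))&(hsv[...,1]>130);m[:,:270]=0;m[:,370:]=0
    for r in range(165,300,15):
        k=np.where(m[r])[0]; print(n,r,(k.min(),k.max()) if len(k) else None)
E
```

```text
[ 0.62416676 -0.20886099  0.16260278] 0.03261421136185771 [-0.66670571  0.55193159  1.31688066]
[322.56815723  63.26841757]
   [310 312 314 316 318 320 322 324 326 328 330 332 334]
44 [106 105 103 106 106 104 106 105 104 104 105 105 103]
47 [106 104 104 104 104 103 106 106 104 103 105 105 102]
50 [104 105 103 104 105 103 104 106 104 103 104 105 104]
53 [167 166 166 166 166 166 166 166 166 166 166 167 167]
56 [187 187 187 187 187 188 188 188 188 187 186 185 187]
59 [178 177 178 179 179 178 178 178 179 179 178 178 178]
62 [174 177 178 178 178 178 178 178 179 177 180 178 178]
65 [169 177 178 178 177 178 178 179 171 162 174 178 171]
68 [145 164 178 178 179 178 177 170 183 183 172 170 141]
71 [142 150 172 180 180 181 177 160 183 187 163 146 136]
74 [142 141 141 150 166 168 165 158 185 185 153 135 136]
77 [147 142 144 170 178 178 174 162 187 186 151 135 139]
80 [160 140 143 163 176 178 174 165 189 187 155 137 155]
83 [111 118 115 120 141 167 172 163 186 187 155 158 180]
86 [ 74 106 118 122 127 127 137 137 143 151 161 179 149]
89 [ 62  74  96 107 118 118 118 131 143 139 121 122 101]
92 [ 65
[... 267 characters left out ...]
127 127  99]
107 [ 70 111 125 127 129 128 126 136 141 136 127 126 100]
110 [ 72 112 126 128 128 128 127 137 143 137 127 127 102]
now 165 (np.int64(316), np.int64(331))
now 180 (np.int64(316), np.int64(336))
now 195 (np.int64(315), np.int64(331))
now 210 (np.int64(308), np.int64(337))
now 225 (np.int64(304), np.int64(341))
now 240 (np.int64(302), np.int64(342))
now 255 None
now 270 None
now 285 (np.int64(304), np.int64(338))
ref 165 None
ref 180 (np.int64(315), np.int64(330))
ref 195 (np.int64(315), np.int64(331))
ref 210 (np.int64(315), np.int64(331))
ref 225 (np.int64(308), np.int64(338))
ref 240 (np.int64(304), np.int64(343))
ref 255 None
ref 270 None
ref 285 (np.int64(303), np.int64(345))
```

The tip rests about 4 mm to one side. Regripping should realign the handle with the pads, after which I'll ease it down-slope and release again.

Request:
{"api": "apply_moves", "payload": {
  "commands": [
    [[1,0,0,0,0],[1,0,0,0,0],[1,0,0,0,0],[1,0,0,0,0]]
  ],
  "force": 12
}}

```text
t: 30.45
eef_pos: [0.6242, -0.2088, 0.1626]
ee_rot: [3.142, 0.0, -2.593]
force: [-0.9, 0.5, -0.8]
width: 0.0272
gripper_force: 11.9
```

```bash
python3 tipv.py | sed -n '1,2p;10,40p'
```

```text
[ 0.62417813 -0.2088437   0.16258059] 0.027208889151424442 [-0.89604033  0.51541156 -0.78904478]
[322.54270465  63.26285154]
   [310 312 314 316 318 320 322 324 326 328 330 332 334]
44 [104 105 103 104 105 104 105 106 103 102 105 104 103]
47 [105 104 103 105 105 103 105 106 104 103 105 104 103]
50 [104 103 102 104 105 103 104 106 103 102 106 102 103]
53 [165 166 165 165 165 165 166 166 167 165 166 166 166]
56 [187 186 186 187 187 187 187 187 187 188 186 185 188]
59 [177 177 178 177 178 178 178 178 178 178 179 178 178]
62 [175 178 178 177 178 177 178 178 176 177 178 178 178]
65 [168 177 177 177 177 178 177 175 162 167 176 177 166]
68 [143 165 178 177 177 178 168 173 183 172 169 171 140]
71 [140 148 170 179 180 179 169 174 187 176 166 150 136]
74 [141 141 144 152 166 168 156 174 189 174 141 136 136]
77 [146 142 144 169 177 176 167 178 189 173 138 135 138]
80 [160 139 140 158 176 177 168 180 191 174 138 137 157]
83 [110 118 114 120 142 166 164 177 187 173 140 159 180]
86 [ 73 108 118 123 126 127 131 145 143 140 155 180 149]
89 [ 61  72  96 107 117 116 122 137 141 128 109 121 100]
92 [ 64 102 124 120 114 114 121 139 142 132 127 122  89]
95 [ 66 105 124 125 112 112 122 140 141 133 128 123  84]
98 [ 66 105 125 125 118 115 123 139 140 133 128 124  88]
101 [ 68 109 124 128 128 127 127 139 142 132 127 125  90]
104 [ 69 110 125 128 129 127 128 138 140 132 128 126  97]
107 [ 70 111 125 127 129 127 129 140 141 132 128 127  98]
110 [ 71 114 126 128 128 127 130 141 141 132 128 127 101]
```

Request:
{"api": "apply_moves", "payload": {
  "commands": [
    [[1,0,0,0,0.0085],[1,-0.006,-0.0035,-0.007,0],[1,-0.006,-0.0035,-0.007,0],[1,0,0,0,0]]
  ],
  "force": 12
}}

```text
t: 30.9
eef_pos: [0.6243, -0.21, 0.162]
ee_rot: [-3.138, 0.005, -2.565]
force: [2.9, 4.0, 7.6]
width: 0.0274
gripper_force: 12.1
```

```bash
python3 tipv.py | sed -n '1,2p;10,40p'
```

```text
[ 0.62427972 -0.20997011  0.16201083] 0.027436831081821614 [2.91879426 3.99031298 7.55571088]
[328.09919474  62.92341529]
   [310 312 314 316 318 320 322 324 326 328 330 332 334]
44 [102 104 104 104 104 103 105 104 103 105 104 102 102]
47 [103 104 104 105 103 103 106 105 103 105 106 104 104]
50 [105 106 108 109 108 104 107 106 105 105 107 103 102]
53 [181 190 193 194 192 184 181 184 184 182 178 173 171]
56 [154 176 179 180 180 180 181 181 182 182 183 184 185]
59 [148 169 176 176 176 176 176 177 177 177 178 177 178]
62 [141 139 151 174 176 177 178 178 177 173 165 174 178]
65 [142 141 144 168 176 176 177 177 175 170 159 168 176]
68 [143 141 139 143 163 177 178 172 169 185 176 172 177]
71 [166 142 141 140 151 172 178 167 168 187 176 168 179]
74 [175 168 144 140 141 145 159 161 172 188 176 160 161]
77 [121 149 147 126 134 138 170 161 175 190 177 167 161]
80 [ 67  89 114 115 114 117 129 137 169 184 165 168 161]
83 [ 60  64  86 113 115 113 124 125 137 143 134 142 152]
86 [ 62  61  63  81 111 118 125 126 137 142 134 125 122]
89 [ 61  63  62  71  97 103 111 121 138 141 134 119 108]
92 [ 60  62  62  90 121 123 114 122 139 143 132 115 123]
95 [ 63  61  62  98 123 124 113 119 139 142 133 115 125]
98 [ 60  61  62 100 124 125 118 121 139 141 131 121 126]
101 [ 61  61  62 100 124 126 126 126 139 140 134 127 127]
104 [ 61  62  63 101 124 126 126 128 139 139 132 128 128]
107 [ 60  60  66 106 124 127 128 129 139 140 130 127 127]
110 [ 61  63  68 109 125 127 127 130 141 141 131 128 128]
```

The tip is now on the rest's centreline (column 328 for both) and seated against the stop, with about 8 N of contact. Releasing.

Request:
{"api": "apply_moves", "payload": {
  "commands": [
    [[1,0,0,0.005,0],[0.34,0,0,0,0],[0.34,0,0,0,0],[0.2,0,0,0,0],[0,0,0,0,0],[-0.5,0,0,0,0],[-0.6,0,0,0,0],[-0.6,0,0,0,0],[-0.6,0,0,0,0]]
  ]
}}

```text
t: 31.85
eef_pos: [0.6217, -0.2103, 0.1607]
ee_rot: [3.142, -0.0, -2.566]
force: [-0.4, -0.6, 0.3]
width: 0.068
gripper_force: 0.0
```

```bash
python3 tipv.py | sed -n '1,2p;10,40p'; python3 - <<'E'
from h import *
w9=load('w9.png');print('ref low',proj(w9,[.5206,-.2724,.03]))
for n in('wt.png','w9.png'):
    i=load(n)['image'];hsv=cv2.cvtColor(i,40);m=((hsv[...,0]<8)|(hsv[...,0]>172))&(hsv[...,1]>130);m[:,:270]=0;m[:,370:]=0
    ys,xs=np.where(m);print(n,ys.min(),[(r,np.where(m[r])[0][[0,-1]]) for r in(170,180,195,210,225,240) if m[r].any()])
E
```

```text
[ 0.62173866 -0.21027664  0.16073889] 0.06799663917996904 [-0.43802905 -0.57964617  0.3361465 ]
[326.1084731   66.38249062]
   [310 312 314 316 318 320 322 324 326 328 330 332 334]
44 [102 104 104 103 103 104 104 102 105 103 102 103 105]
47 [103 105 104 104 103 105 104 103 106 104 103 103 104]
50 [103 104 104 103 103 103 105 103 106 106 103 103 104]
53 [103 104 105 102 101 104 104 101 105 104 103 102 104]
56 [174 173 172 170 169 168 169 178 178 177 167 157 159]
59 [183 184 180 185 186 186 187 188 188 188 189 190 190]
62 [168 176 176 177 176 178 176 176 177 176 177 178 179]
65 [143 161 176 177 176 177 177 177 175 173 177 177 177]
68 [139 144 170 177 176 176 177 175 163 151 166 177 177]
71 [140 139 145 172 177 177 174 168 184 169 165 177 178]
74 [138 140 139 150 173 179 174 168 186 177 169 179 170]
77 [162 142 140 139 146 158 153 166 188 178 161 170 148]
80 [157 144 128 138 142 172 166 172 189 177 164 160 137]
83 [ 97 114 114 115 117 137 137 169 189 175 168 161 138]
86 [ 66  93 114 115 115 125 122 135 144 137 152 155 139]
89 [ 60  63  91 114 118 126 125 136 142 135 126 122 134]
92 [ 60  61  68  92 103 117 119 135 142 134 120 109 102]
95 [ 63  61  88 121 122 113 118 136 142 133 113 120 126]
98 [ 62  63  94 122 124 114 120 137 142 133 115 126 126]
101 [ 62  62  97 122 124 117 120 137 141 133 117 125 126]
104 [ 62  61  99 124 125 126 124 137 140 132 125 128 126]
107 [ 61  63  99 124 127 127 126 137 139 134 126 128 126]
110 [ 62  63 102 124 126 127 126 137 140 131 125 128 126]
ref low [322.52826237  70.02130165]
wt.png 161 [(170, array([316, 331])), (180, array([316, 331])), (195, array([315, 331])), (210, array([309, 331])), (225, array([305, 339])), (240, array([302, 342]))]
w9.png 167 [(170, array([316, 330])), (180, array([315, 330])), (195, array([315, 331])), (210, array([315, 331])), (225, array([308, 338])), (240, array([304, 343]))]
```

The tip is on the centreline with the same offset from the seat point as the first settled lay, so it's seated. Retreating straight up, then checking the bystanders.

Request:
{"api": "apply_moves", "payload": {
  "commands": [
    [[-1,0,0,0.05,0],[-1,0,0,0.1,0],[-1,0,0,0.2,0],[-1,0,0,0.2,0],[-1,0,0,0.1,0],[-1,-0.2,0.05,0,0],[-1,-0.2,0.2,0,0],[-1,-0.15,0.2,0,0],[-1,0,0.2,0,0],[-1,0,0.2,0,0],[-1,0,0.2,0,0],[-1,0,0,0,0]]
  ]
}}

```text
t: 33.1
eef_pos: [0.5165, -0.0014, 0.2921]
ee_rot: [-3.141, 0.002, -2.562]
force: [0.8, 0.3, 0.4]
width: 0.0878
gripper_force: 0.0
```

```bash
python3 - <<'E'
from h import *
a=load('top.png')['image'];b=grab('top','t14.png')['image']
s=load('scene.png')['image'];s2=grab('scene','s14.png')['image']
def sh(A,B,x,y,r=11):
    p=A[y-r:y+r,x-r:x+r];q=B[y-r-6:y+r+6,x-r-6:x+r+6];m=cv2.matchTemplate(q,p,5);_,v,_,l=cv2.minMaxLoc(m);return (l[0]-6,l[1]-6,round(v,3))
for n,u,v in(('relay',337,204),('cap',337,229),('spool',292,134),('short',345,155),('box',364,215),('rest',318,192)): print('top',n,sh(a,b,u,v))
for n,u,v in(('relay',340,217),('cap',360,229),('spool',258,206),('short',306,190),('rest',300,218)): print('scene',n,sh(s,s2,u,v))
t=load('t14.png');low=np.array([.5206,-.2724,.03]);ax=np.array([.6036,.3684,.7071])
hsv=cv2.cvtColor(b,40);m=((hsv[...,0]<8)|(hsv[...,0]>172))&(hsv[...,1]>120);m[:,:275]=0;m[:,330:]=0;m[:140]=0;m[210:]=0
ys,xs=np.where(m);print('red',len(ys),xs.mean(),ys.mean(),'expected mid handle',proj(t,low+.152*ax),proj(t,low+.11*ax),proj(t,low+.195*ax),xs.min(),xs.max(),ys.min(),ys.max())
print('cap expected px',proj(t,[.655,-.056,.05]), b[142-8:150,225:260:4].mean(2).astype(int))
print(arm.get_state()['eef_pos'])
E
```

```text
top relay (0, 0, 0.995)
top cap (0, 0, 0.997)
top spool (0, -1, 0.414)
top short (0, 0, 0.993)
top box (0, 0, 0.788)
top rest (0, 0, 0.988)
scene relay (0, 0, 0.983)
scene cap (0, 0, 0.981)
scene spool (0, 0, 0.961)
scene short (-2, 2, 0.819)
scene rest (0, 0, 0.973)
red 88 296.3181818181818 149.7840909090909 expected mid handle [294.76555026 146.43981597] [301.33099914 160.3198619 ] [287.74093602 131.58884122] 288 303 140 161
cap expected px [235.13430426 140.37726468] [[104 106 110 112 107 107 109 106 104]
 [103 107 105 106 112 107 112 110 107]
 [110 109 105  92 117 106 107 107 108]
 [108 119  85  61 138 109 104 105 105]
 [101 116  51  46 124  96 109 101 104]
 [ 95 118  51  42 112  90 107 104 106]
 [ 78 125  49  50 117  89 106 105 103]
 [ 66 128  49  52 119 101 110 108 106]
 [ 60 111  63  47 119 108 108 103 108]
 [ 54 102  60  56 111  86 105 104 102]
 [ 43  82  59  43  80  76 112 105 107]
 [ 42  72  51  43  54  73 107 107 105]
 [ 63 104  55  38  69  77 107 111 106]
 [ 85 123  72  38  84  76 109 103 107]
 [ 96 115  81  40  90  86 112 110 103]
 [ 95 106  61  46  66  75 112 106 106]]
[ 0.5164498  -0.00403537  0.29169554]
```

The bystanders haven't moved, the driver lies in the rest and the cap stands on the notebook. Handing in.

```bash
python3 -c "
from station import arm
print(arm.job_done())"
```

```text
the job is handed in; nothing more can be done
None
```

I handed the job in at about 33 s with every step done in order: cap upright on the notebook, plunger pushed to a hard stop, screwdriver back in the rest after I corrected an off-centre lay, small parts unmoved in the before/after images; no verdict was returned.

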